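# Seat the check ring on the colony counter with the lifter

### The arm

A 7-joint arm with a two-finger parallel gripper is mounted at the origin on the work surface. World frame = base frame: x ahead of the robot, y to its left, z up, the work surface at z = 0. Lengths are in m, angles in rad, forces in N, time in s.
With the tool pointing down it reaches from about 0.425 to 0.825 m from the base axis. Payload 3.6 kg.
Tool frame: the origin (TCP) lies midway between the tips of the shut fingers; the grasp point (between the pads) lies 19 mm behind it; x points along the fingers, y is the direction in which the jaws open and shut, and the axes are right-handed (so a half turn about x gives the same grasp; the last joint's range is limited). The gripper opens to 85 mm and grips with 20 to 120 N. Pads are 22 mm wide; open, the fingers measure 114 mm over their backs; the gripper's body (76 mm by 85 mm) begins 54 mm behind the grasp point. The pads swing forward as they close: fully open they stand 13 mm farther back than shut.
Start: joints at [-1.238, 0.615, -0.013, 1.423, 0.008, 1.103, -0.04], TCP at [0.229, 0.608, 0.231] pointing down, gripper open.
Joint ranges: [-3.12, 3.12], [-0.3, 2.06], [-1.34, 1.32], [0.26, 2.42], [-1.36, 4.5], [0.01, 1.98], [-2.84, 2.84]. Speed limits (rad/s): [2.79, 2.79, 3.14, 3.14, 3.14, 3.14, 3.14].

### API

Orientations are given as a unit quaternion [x, y, z, w].
In Python, from cell import bot gives the robot as it stands.
- The arm moves only by the shell command python3 -m inch 'ROWS' [OPENING] [FORCE]. ROWS is a JSON object of lists of equal length, an entry for each row: "linear": the shift along the tool's x, y, z in units of 25 mm (1.0 is 25 mm), a list of three; "twist": the turn about the tool's x in rad. In form: {"linear": [[tx, ty, tz], ...], "twist": [twist, ...]}. A call has 1 to 8 rows; each row is the pose to reach, as a shift and turn from the pose measured when the call began, along the tool's axes at that moment; what a row does not reach only later rows make up. A row lasts 1/12 s, in which the tool goes at most 41.7 mm and 7.16 degrees, less where a joint would pass 70% of its speed; a pose out of reach is approached as far as the arm can. A call with a gripper value outside its range is refused whole. OPENING is the closure in counts, from 0 (fully open) to 255 (shut), set as the call begins (- or left out, the last holds). The fingers move at their own pace and stop on an object; FORCE is the grip in N (left out, the last holds). Time passes only in rows, so rows that repeat a pose let the fingers close. It gives the time, the measured TCP pose, the force and the opening at its end, in the units of the state.
- bot.state(): the state, without advancing time (a new reading comes with each control period).
- bot.read_camera(name): name is "side" or "top" or "wrist"; returns the picture (480x640x3 uint8, red, green, blue); there is no depth.
- bot.camera_model(name): a dict with "K" (3x3 intrinsics, pixels), "world_to_cam" (4x4, takes a point from world to camera coordinates); the wrist camera has in their place "mount" (4x4, takes a point from camera to tool coordinates, whose origin is the TCP and whose axes are the tool frame's). Camera axes: x right, y down, z forward; pixel columns grow to the right and rows downward; lengths in m; the calibration is good to about 2 mm. The wrist camera is an equidistant fisheye: a pixel r from the principal point sees the ray r / f radians off the axis. A picture is of the moment at which its call begins: read the wrist's pose just before it. camera_model takes no time and is no camera call.
- bot.hand_in(): hands the job in, once; it reports no verdict.
Trained networks look in the newest picture that a camera, given by its name, has taken for a name from the list of things; names that differ only in an ending like _2 or _b are one class to them, and where a whole thing is asked for, a point or a joint stands for the part that bears it (a point fixed in the world has none). Each returns a list of dicts, best first, with "confidence" (0 to 1); they miss things now and then, are a little off and sometimes report something else, mostly with a low value. They report only what shows in the picture. A call takes as long as a camera call. They do not tell look-alikes from the thing itself.
- bot.find_in(query, camera): "position" ([row, column] in pixels, amid what is visible of it).
- bot.cut_out(query, camera): "pixels" (480x640 bool, what is visible of it) and "position" ([row, column] in pixels, amid what is visible of it).
The state is a dict: "clock": time; "joint_positions": joint angles; "joint_vel": joint speeds; "effort": joint torques, N m; "eef_pos": TCP position; "orientation": TCP orientation; "force": force on the tool from outside, world axes, zero at the start; "torque": the same for the moment, N m; "width": finger opening in m.
Only numpy, scipy, OpenCV 4.12 (cv2) and the standard library are available. Lean on these libraries where they do the work, as an engineer would, in place of code of your own. Each camera call takes 0.05 s, during which the arm holds its last target.

### The job

Pick up the flat forked lifter from the tray by its upright black handle, with the steel check ring lying on its blade, and carry it level to the colony counter. Holding the ring above the locating pin, push it gently into the V stop until you feel it bear there for a moment, then ease off a hair and lower it over the pin and draw the blade out so the ring is left flat on the deck. Never touch the ring with the gripper, tip it or force anything against the counter, leave the other things where they are, and finally lay the lifter flat back on the tray and let go.

Things in the scene. Friction and masses are not known exactly. Their poses are not given: they have to be found in the camera images.
- lifter: Polished steel lifter, 170 g, flat on the tray. Origin: underside, below the handle's axis; x to the tip, z up. Foot 48 x 40, 8 tall, carries the handle; blade 30 wide (y), 3 thick, in the same plane, telescopes in the foot: clamped 0 to 6 mm out (E), stiff, not measured. Fork tips x 86+E; slot 18 wide, end x 65+E; flat shoulder ridge 6 high across the blade, front face x 53+E, pushes the ring.
- handle (a point): On the axis of the lifter's upright black handle, 35 above the underside; axes as the lifter's. Handle: a block 24 (x) x 20 (y), from 8 to 58 above the underside, centred over the lifter's origin.
- ring: Polished steel check ring, 85 g (20 percent more or less), 44 outside, 13 hole, 8 thick. Origin: centre of its underside, z along its axis. At the start it lies loose on the lifter's blade, 0 to 7 mm in front of the shoulder and up to 2 mm off the middle, its front edge past the fork tips. Steel on steel is slippery here (friction about 0.25).
- counter: Colony counter, fixed to the bench. Origin on the bench directly below the locating pin; x points from the open front (where the lifter comes in) to the V stop and the housing, z up. Flat deck 30 above the bench, from x -45 to 80, 230 wide. Steel pin 10 dia standing 14 out of the deck with a 1 chamfer (top 44 above the bench). Housing from x 80 to 230, 240 wide, 75 above the bench.
- pin_top (a point): Middle of the pin's top, 44 above the bench; axes as the counter's. A ring with its underside 46 to 54 above the bench clears the pin and still meets the V stop. A ring lowered while still pressed against the stop catches on it and tips: ease off by a little under 1 mm first.
- vstop: Rigid V stop: two upright steel plates (6 thick, 32 long, top 64 above the bench) on the deck behind the pin, opening to the counter's -x, 90 degrees between the faces. A ring bearing on both faces lies right over the pin. Force climbs about 10 N per mm; over 12 N is too much. Origin at the pin's foot, 30 above the bench; axes as the counter's.
- tray: Cream tray, fixed, 250 (x) x 320 (y); floor 4 above the bench, rim 7 wide and 10 above the bench. Origin: centre of its underside.
- dishes: Bystander: stack of four clear culture dishes (90 dia x 60 tall) on the tray. Origin: middle of its underside.
- dish: Bystander: single clear culture dish (90 dia x 15 tall) on the tray. Origin: middle of its underside.
- spacer: Bystander: thin aluminium spacer (32 outside, 20 hole, 6 thick) lying on the tray; not the ring wanted. Origin: middle of its underside.
- pen: Bystander: marker pen lying on the bench (140 long). Origin: on the bench, near its middle.
- pot: Bystander: clear pot of plastic spreaders (76 dia, about 160 tall) at the side. Origin: middle of its underside.
- flask: Bystander: brown bottle (70 dia x 150 tall) at the side. Origin: middle of its underside.
Mind the look-alikes: they are no part of the job. What is meant by the lifter is not orange, and is the larger of those in its own colour. Several things have the shape of the ring; the one meant has the colours described above.

How it is judged:
On the way, in this order (a step that is already met when the one before it is completed fails the run):
1. the ring is lifted off the tray, level on the lifter's blade (height (world z) of ring above 0.04 m and angle between ring's own z axis and vertical below 0.15 rad and contact force between ring and lifter above 0.2 N), for 0.3 s.
2. the ring, on the lifter and above the pin, bears on the V stop over the pin (contact force between ring and vstop above 0.5 N and contact force between ring and lifter above 0.2 N and horizontal distance between ring and pin_top below 0.004 m and z of ring in the frame of counter above 0.0435 m), for 0.2 s.
3. the ring lies over the pin on the deck and the lifter is out from under it (horizontal distance between ring and pin_top below 0.003 m and z of ring in the frame of counter below 0.0325 m and angle between ring's own z axis and vertical below 0.08 rad and contact force between ring and lifter below 0.05 N), for 0.2 s.
At the end, for the whole second after the job is handed in: The ring lies flat (within 0.08 rad) on the counter's deck, its centre within 3 mm of the pin's axis and its underside within 2.5 mm of the deck; the lifter lies flat on the tray's floor (within 0.08 rad and 3 mm); both at rest and released (horizontal distance between ring and pin_top below 0.003 m and z of ring in the frame of counter between 0.028 and 0.0325 m and angle between each of ring, lifter's own z axis and vertical below 0.08 rad and linear speed of each of ring, lifter below 0.02 m/s and contact force between lifter and tray above 0.3 N and z of lifter in the frame of tray below 0.007 m); the robot touches nothing.
It fails at once if the ring tips more than 0.3 rad (angle between ring's own z axis and vertical above 0.3 rad).
It fails at once if the gripper or arm touches the ring (contact force between any of the fingers, the arm and ring above 0.2 N).
It fails at once if the ring is pressed on the counter, its pin or its stop with more than 12 N (contact force between ring and counter above 12 N or contact force between ring and vstop above 12 N).
It fails at once if the lifter is pressed on the counter or its stop with more than 25 N (contact force between lifter and counter above 25 N or contact force between lifter and vstop above 25 N).
It fails at once if a bystander is shifted more than 20 mm (distance of any of dishes, dish, spacer, pen, pot, flask from where it was at the start of the episode above 0.02 m).
It also fails if it takes over 72 s, if anything falls off the work surface, if the arm or the gripper's body presses on something with over 40 N, if the wrist force passes 120 N, or if a joint passes its speed limit or range.

## Working session

There is one attempt and no reset: what is moved stays moved. The work goes in short steps, Python scripts to look and compute and a shell command to move; the robot and the scene stay as the last step left them, time stands still between calls to the robot, and variables do not carry over. Pictures are saved under pics/ and viewed, and the job is handed in when it is done.

```bash
ls; mkdir -p pics
cat > h.py <<'E'
import numpy as np, cv2
from cell import bot
from scipy.spatial.transform import Rotation as R
def save(name,img): cv2.imwrite('pics/'+name,img[:,:,::-1])
def ray(cam,rc,z,st=None):
    m=bot.camera_model(cam);K=np.array(m['K'])
    r,c=rc
    if cam!='wrist':
        T=np.linalg.inv(np.array(m['world_to_cam']))
        d=np.linalg.inv(K)@[c,r,1]
    else:
        x=(c-K[0,2])/K[0,0];y=(r-K[1,2])/K[1,1];th=np.hypot(x,y)
        s=np.sin(th)/th if th>0 else 1
        d=np.array([x*s,y*s,np.cos(th)])
        Tt=np.eye(4);Tt[:3,:3]=R.from_quat(st['orientation']).as_matrix();Tt[:3,3]=st['eef_pos']
        T=Tt@np.array(m['mount'])
    d=T[:3,:3]@d;o=T[:3,3]
    return o+d*(z-o[2])/d[2]
def proj(cam,p,st=None):
    m=bot.camera_model(cam);K=np.array(m['K'])
    if cam!='wrist':
        q=np.array(m['world_to_cam'])@np.append(p,1);u=K@q[:3];return u[1]/u[2],u[0]/u[2]
    Tt=np.eye(4);Tt[:3,:3]=R.from_quat(st['orientation']).as_matrix();Tt[:3,3]=st['eef_pos']
    q=np.linalg.inv(Tt@np.array(m['mount']))@np.append(p,1)
    th=np.arctan2(np.hypot(q[0],q[1]),q[2]);ph=np.arctan2(q[1],q[0])
    return K[1,2]+K[1,1]*th*np.sin(ph),K[0,2]+K[0,0]*th*np.cos(ph)
E
python3 - <<'E'
from h import *
s=bot.state();print(s)
for c in ['top','side','wrist']:
    save(c+'0.png',bot.read_camera(c)); m=bot.camera_model(c); print(c,{k:np.round(v,3).tolist() for k,v in m.items() if k in('K','world_to_cam','mount')})
    for q in ['lifter','handle','ring','counter','pin_top','vstop','tray','spacer','dish','dishes']:
        print(q,[(np.round(d['position']).tolist(),round(d['confidence'],2)) for d in bot.find_in(q,c)])
E
```

```text
pics
{'clock': 0.0, 'joint_positions': array([-1.23752791,  0.61593596, -0.01261244,  1.4249277 ,  0.0080787 ,
        1.10341513, -0.04041085]), 'joint_vel': array([-0.00143251, -0.002704  , -0.0006554 , -0.00024014, -0.00042822,
       -0.00109383,  0.00136276]), 'effort': array([-1.09405380e-03, -4.69216311e+01,  2.58721327e-01, -1.71031916e+01,
        9.87653271e-03,  9.50190879e-03, -1.28417921e-05]), 'eef_pos': array([0.22855015, 0.60765711, 0.23011776]), 'orientation': array([ 0.12557888,  0.69585813, -0.1274159 ,  0.6955405 ]), 'force': array([-0.22832345, -0.08094682,  0.54544948]), 'torque': array([-0.01135185, -0.01840067,  0.0339823 ]), 'width': 0.08512026262705952}
top {'K': [[552.65, 0.0, 318.081], [0.0, 552.65, 237.834], [0.0, 0.0, 1.0]], 'world_to_cam': [[-0.015, -1.0, 0.011, 0.021], [-0.987, 0.013, -0.16, 0.543], [0.16, -0.014, -0.987, 1.364], [0.0, 0.0, 0.0, 1.0]]}
lifter [([242.0, 259.0], 0.84), ([317.0, 243.0], 0.75), ([321.0, 323.0], 0.59)]
handle [([244.0, 259.0], 0.9), ([323.0, 324.0], 0.86), ([316.0, 242.0], 0.73)]
ring [([217.0, 257.0], 0.78), ([165.0, 277.0
[... 660 characters left out ...]
 316.0], 0.67)]
ring [([263.0, 256.0], 0.49), ([280.0, 268.0], 0.48)]
counter [([197.0, 342.0], 0.83)]
pin_top [([199.0, 347.0], 0.77), ([276.0, 274.0], 0.67)]
vstop []
tray [([282.0, 268.0], 0.77)]
spacer []
dish [([308.0, 240.0], 0.74)]
dishes [([283.0, 222.0], 0.76), ([265.0, 256.0], 0.65)]
wrist {'K': [[371.648, 0.0, 318.331], [0.0, 371.648, 241.515], [0.0, 0.0, 1.0]], 'mount': [[-0.0, -0.265, 0.964, -0.143], [1.0, 0.0, 0.0, -0.001], [-0.0, 0.964, 0.265, -0.068], [0.0, 0.0, 0.0, 1.0]]}
lifter [([397.0, 12.0], 0.77), ([448.0, 124.0], 0.53)]
handle [([462.0, 124.0], 0.71), ([391.0, 9.0], 0.59)]
ring []
counter []
pin_top []
vstop []
tray [([449.0, 125.0], 0.91)]
spacer []
dish []
dishes []
```

Run:
```python
import cv2
a=cv2.imread('pics/top0.png')[130:350,160:460]; cv2.imwrite('pics/topc0.png',cv2.resize(a,None,fx=2.6,fy=2.6,interpolation=cv2.INTER_CUBIC))
a=cv2.imread('pics/side0.png')[150:370,180:440]; cv2.imwrite('pics/sidec0.png',cv2.resize(a,None,fx=2.6,fy=2.6,interpolation=cv2.INTER_CUBIC))
```

```text
(no output)
```

View pics/topc0.png

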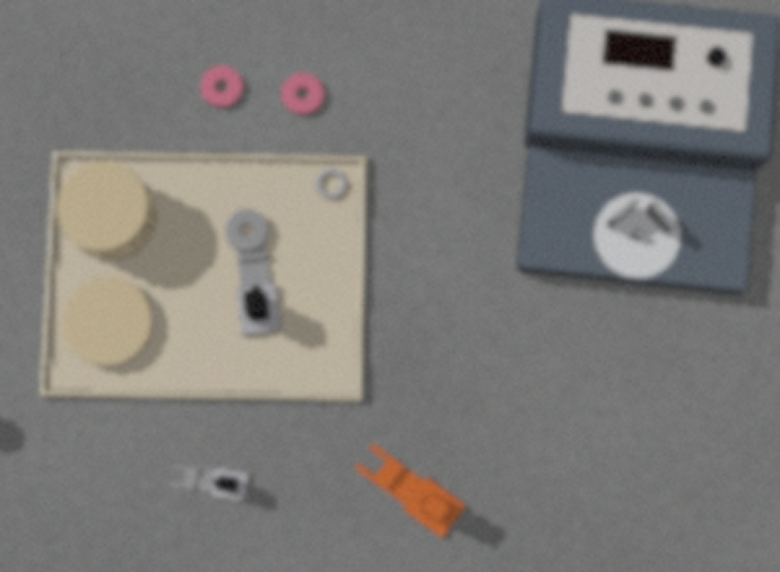

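View pics/sidec0.png

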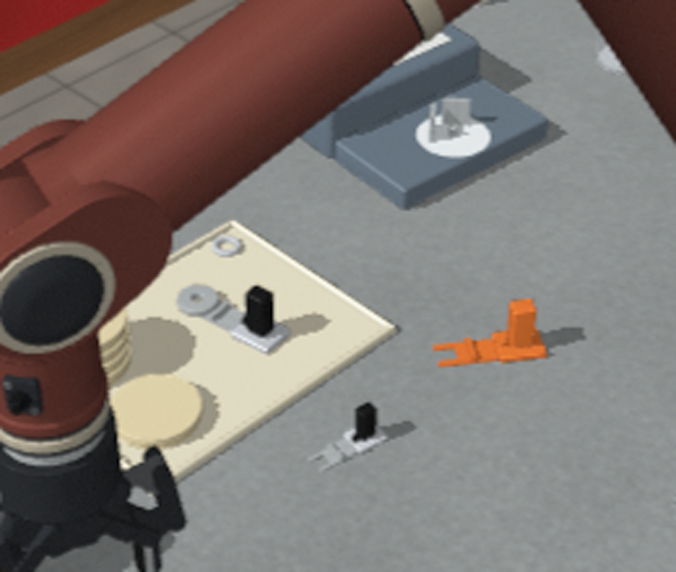

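View pics/top0.png

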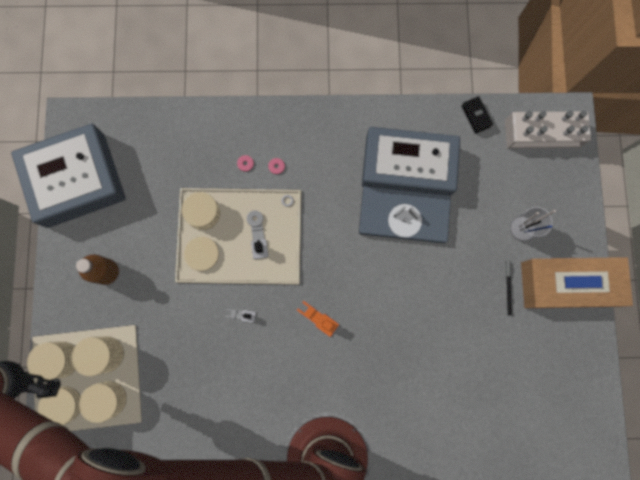

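The top view shows these candidates:
- **Lifters:** steel on the tray at (242,259), smaller steel on the bench at (316,243), orange at (321,322).
- **Rings:** steel on the blade at (218,256), thin spacer at (201,288), pink at (163,245) and (165,277).
- **Counters:** one with a pin and V at (210,405), and a lone housing at (170,65).

The tray lifter with the steel ring is the one described. Next I'll measure positions.

Run:
```python
from h import *
print('handle top',ray('top',(240,258.5),0.062), 'side',ray('side',(262,280),0.062))
print('ring',ray('top',(218,256),0.015))
for n,p in [('deckFL',(233.5,359)),('deckFR',(241.5,447)),('pin?',(221,405)),('disc c',(220,404.5))]: print(n,ray('top',p,0.03 if 'deck' in n or 'disc' in n else .044))
for n,p in [('FL',(185.5,362)),('FR',(192,457))]: print(n,ray('top',p,0.075))
print('small lifter',ray('top',(316,247),0.03))
s=bot.state(); print(R.from_quat(s['orientation']).as_matrix().round(4))
print(s['eef_pos'])
c=bot.read_camera('top')
for q in ['lifter','ring','handle','vstop','counter']:
  for d in bot.cut_out(q,'top'):
    ys,xs=np.nonzero(d['pixels']);print(q,d['position'],d['confidence'],len(ys),xs.min(),xs.max(),ys.min(),ys.max(), cv2.minAreaRect(np.c_[xs,ys].astype(np.float32)))
```

```text
handle top [0.53719928 0.16323137 0.062     ] side [0.52234105 0.16794221 0.062     ]
ring [0.60295074 0.17434487 0.015     ]
deckFL [ 0.55577366 -0.09236811  0.03      ]
deckFR [ 0.53184429 -0.31866044  0.03      ]
pin? [ 0.58432164 -0.21001515  0.044     ]
disc c [ 0.58965392 -0.21127003  0.03      ]
FL [ 0.6712325  -0.09930381  0.075     ]
FR [ 0.65134306 -0.33945325  0.075     ]
small lifter [0.34950625 0.19473671 0.03      ]
[[-1.000e-04  3.521e-01  9.360e-01]
 [-0.000e+00  9.360e-01 -3.521e-01]
 [-1.000e+00 -0.000e+00 -1.000e-04]]
[0.22883389 0.60835951 0.23130753]
lifter [244.4, 260.4] 0.92 473 251 268 224 258 ((259.2293701171875, 240.98233032226562), (33.7464599609375, 15.646086692810059), 85.60128784179688)
lifter [320.5, 322.1] 0.66 539 298 338 301 335 ((317.739990234375, 317.17999267578125), (43.0, 15.800000190734863), 36.869895935058594)
lifter [312.9, 244.7] 0.64 225 230 255 310 320 ((242.5, 315.0), (10.0, 25.0), 90.0)
ring [219.6, 260.2] 0.71 177 248 262 210 225 ((254.75001525878906, 217.75001525878906), (14.849241256713867, 14.142135620117188), 45.0)
ring [266.4, 95.0]
[... 251 characters left out ...]
8), 63.43495178222656)
ring [159.3, 249.0] 0.62 229 238 254 155 171 ((246.0, 163.0), (16.0, 16.0), 90.0)
handle [316.2, 243.9] 0.69 253 227 255 309 321 ((241.28846740722656, 314.0577087402344), (27.652376174926758, 10.982503890991211), 11.309932708740234)
handle [243.6, 257.5] 0.64 488 251 269 224 258 ((259.3538818359375, 241.3307647705078), (34.233585357666016, 16.49661636352539), 82.87498474121094)
handle [321.7, 321.9] 0.58 450 300 337 301 335 ((317.66693115234375, 318.4678955078125), (41.10215759277344, 14.715587615966797), 34.11447525024414)
counter [181.0, 409.9] 0.58 9991 359 460 126 242 ((409.15997314453125, 184.49575805664062), (95.88447570800781, 108.8115234375), 6.072457313537598)
```

```bash
python3 -m inch '{"linear": [[0,-0.6,0.8],[0,-1.5,2.0],[0,-2.4,3.2],[0,-3.3,4.4],[0,-4.2,5.6],[0,-5.1,6.7],[0,-6.0,7.8],[0,-6.6,8.6]], "twist": [0,0,0,0,0,0,0,0]}' 0 80
python3 -m inch '{"linear": [[0,-1.0,1.3],[0,-2.0,2.6],[0,-3.0,3.9],[0,-4.0,5.2],[0,-5.0,6.5],[0,-5.7,7.4],[0,-6.0,7.7],[0,-6.0,7.7]], "twist": [-0.06,-0.14,-0.22,-0.3,-0.38,-0.45,-0.5,-0.5]}'
cat > look.py <<'E'
from h import *
import sys
s=bot.state(); save(sys.argv[1],bot.read_camera('wrist'))
print(s['clock'],s['eef_pos'],R.from_quat(s['orientation']).as_matrix().round(4).tolist(),s['force'],s['width'])
E
python3 look.py w1.png
```

```text
clock: 2.62
eef_pos: [0.374, 0.3745, 0.2316]
orientation: [0.127, 0.695, -0.128, 0.696]
force: [0.7, -0.0, -0.6]
width: 0.0853
clock: 3.28
eef_pos: [0.5026, 0.1611, 0.2321]
orientation: [-0.047, 0.705, 0.044, 0.706]
force: [-0.7, 0.4, -0.2]
width: 0.0853
3.2833 [0.50258829 0.16114839 0.23213745] [[0.0023, -0.1286, 0.9917], [-0.0038, 0.9917, 0.1286], [-1.0, -0.0041, 0.0018]] [-0.71215262  0.40886502 -0.19589082] 0.08533567324851567
```

View pics/w1.png

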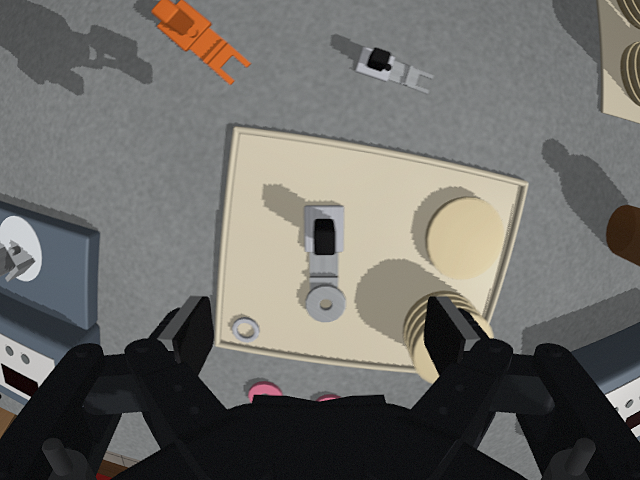

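The wrist view shows the wanted lifter with its handle near (237,325), the shoulder near (277,323) and the ring at (302,325). The spacer is at (327,245).

Run:
```python
from h import *
a=cv2.imread('pics/w1.png')[190:335,270:380]; cv2.imwrite('pics/w1c.png',cv2.resize(a,None,fx=4,fy=4,interpolation=cv2.INTER_CUBIC))
s=bot.state()
bot.read_camera('wrist')
for q in ['lifter','ring','handle']:
  for d in bot.cut_out(q,'wrist')[:3]:
    ys,xs=np.nonzero(d['pixels']);print(q,d['position'],d['confidence'],len(ys),xs.min(),xs.max(),ys.min(),ys.max(), cv2.minAreaRect(np.c_[xs,ys].astype(np.float32)))
```

```text
lifter [36.5, 191.4] 0.58 3112 147 245 0 85 ((195.02069091796875, 39.24827575683594), (110.8671875, 38.991424560546875), 40.23635482788086)
lifter [74.4, 383.1] 0.56 1653 350 428 48 94 ((390.2777099609375, 70.3019027709961), (76.65869140625, 30.11442756652832), 16.927513122558594)
ring [390.4, 257.3] 0.85 397 244 277 382 403 ((259.34991455078125, 390.6185302734375), (18.43023109436035, 33.0607795715332), 73.49564361572266)
ring [297.8, 322.8] 0.71 1179 300 340 286 323 ((320.0, 304.5), (37.0, 40.0), 90.0)
ring [397.7, 323.8] 0.56 109 314 334 394 400 ((324.0, 397.0), (20.0, 6.0), 0.0)
handle [71.0, 381.9] 0.88 1607 350 427 49 94 ((390.0335998535156, 69.88480377197266), (76.24000549316406, 29.439998626708984), 16.260204315185547)
handle [33.3, 192.1] 0.85 3138 147 245 0 84 ((195.2416534423828, 39.480403900146484), (111.47171783447266, 39.04938888549805), 40.36453628540039)
handle [240.7, 318.4] 0.7 2751 299 339 207 288 ((319.0, 247.5), (81.0, 40.0), 90.0)
```

View pics/w1c.png

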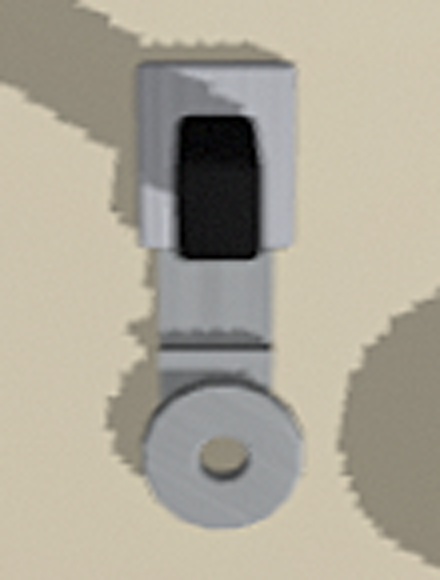

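```bash
python3 -m inch '{"linear": [[0,0,0],[0,0,0]], "twist": [0,0]}'; python3 look.py w2.png
python3 - <<'E'
from h import *
a=cv2.imread('pics/w2.png')[190:335,270:380]; cv2.imwrite('pics/w2c.png',cv2.resize(a,None,fx=5,fy=5,interpolation=cv2.INTER_CUBIC)[:700])
E
```

```text
clock: 3.7
eef_pos: [0.4989, 0.1701, 0.2323]
orientation: [-0.05, 0.705, 0.05, 0.705]
force: [-0.1, 0.3, 1.1]
width: 0.0857
3.7 [0.49885597 0.17005723 0.23225065] [[0.0005, -0.1422, 0.9898], [0.0003, 0.9898, 0.1422], [-1.0, 0.0003, 0.0005]] [-0.13904568  0.2683219   1.08838231] 0.08566781505133185
```

View pics/w2c.png

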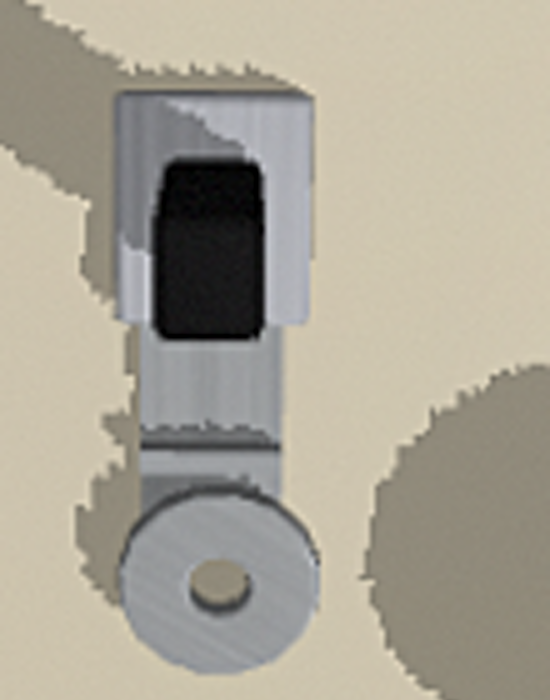

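Run:
```python
from h import *
s=dict(eef_pos=np.array([0.49885597,0.17005723,0.23225065]),orientation=R.from_matrix([[0.0005,-0.1422,0.9898],[0.0003,0.9898,0.1422],[-1.0,0.0003,0.0005]]).as_quat())
def w(x,y,z): return ray('wrist',(190+y/5,270+x/5),z,s)
tl,tr,bl,br=[w(*p,.012) for p in [(114,92),(314,95),(118,322),(309,325)]]
c=(tl+tr+bl+br)/4
d1=(bl+br-tl-tr)/2;d2=(tl+bl-tr-br)/2  # x fwd, col left = -tool y
print('foot c',c,'len',np.linalg.norm(d1),np.linalg.norm(d2),'yaw x',np.degrees(np.arctan2(d1[1],d1[0])),'yaw from y',np.degrees(np.arctan2(d2[1],d2[0])))
h=[w(*p,.062) for p in [(157,218),(264,218),(157,340),(264,340)]]
print('handle',np.mean(h,0),np.linalg.norm(h[1]-h[0]),np.linalg.norm(h[2]-h[0]))
f=w(220,492+0,.015);r=w(220,674,.015); rc=w(220,583,.015)
print('ring back/front',w(220,674,.015),rc,'LR',w(122,580,.015),w(319,580,.015))
print('hole c',w(220,584,.015))
print('shoulder ridge dark line',w(140,445,.010),w(281,445,.010))
for p in [(140,360,.007),(283,360,.007),(140,430,.007),(281,430,.007)]: print(w(*p))
print('toolz yaw',np.degrees(np.arctan2(.1422,.9898)))
```

```text
foot c [0.52116753 0.16695978 0.012     ] len 0.0477529490733534 0.039398104399826266 yaw x 7.852872318597328 yaw from y -82.7401677640252
handle [0.52127728 0.16713874 0.062     ] 0.018581842720725914 0.022256133052864696
ring back/front [0.62313312 0.18254869 0.015     ] [0.60121978 0.17949798 0.015     ] LR [0.60359316 0.1587071  0.015     ] [0.59755159 0.20029719 0.015     ]
hole c [0.60145485 0.17953075 0.015     ]
shoulder ridge dark line [0.57419733 0.15867592 0.01      ] [0.56994201 0.18801834 0.01      ]
[0.55648232 0.15628187 0.007     ]
[0.55221429 0.18583121 0.007     ]
[0.57199135 0.15824284 0.007     ]
[0.56771606 0.18774349 0.007     ]
toolz yaw 8.175480005650552
```

```bash
python3 -m inch '{"linear": [[0.4,-0.12,0.4],[1.4,-0.25,0.87],[2.6,-0.25,0.87],[3.8,-0.25,0.87],[4.9,-0.25,0.87],[5.7,-0.25,0.87],[6.0,-0.25,0.87],[6.0,-0.25,0.87]], "twist": [0,0,0,0,0,0,0,0]}'; python3 -m inch '{"linear": [[0,0,0],[0,0,0]], "twist": [0,0]}'; python3 look.py w3.png
```

```text
clock: 4.42
eef_pos: [0.5206, 0.166, 0.0798]
orientation: [-0.051, 0.707, 0.05, 0.704]
force: [-0.2, 0.0, 0.2]
width: 0.0856
clock: 4.58
eef_pos: [0.5215, 0.1662, 0.0806]
orientation: [-0.051, 0.706, 0.05, 0.705]
force: [0.4, 0.2, 0.0]
width: 0.0853
4.5833 [0.52151627 0.16623311 0.08059289] [[-0.0018, -0.1415, 0.9899], [-0.0011, 0.9899, 0.1415], [-1.0, -0.0008, -0.002]] [0.38343361 0.17406085 0.00308152] 0.08525711848955482
```

View pics/w3.png

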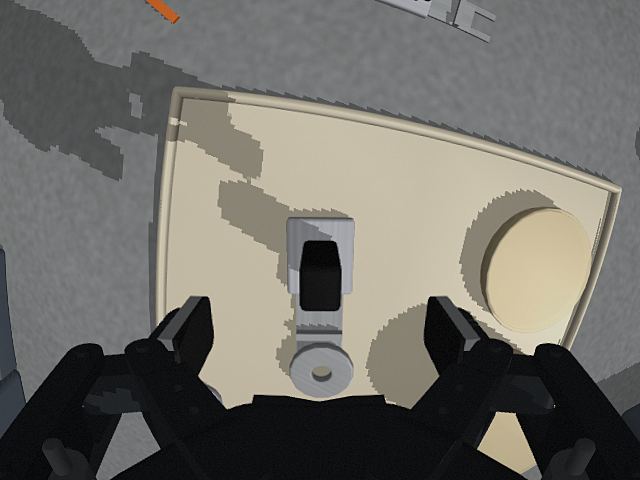

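The handle is centred between the fingers at about (275,321), so I'll go down and grip.

```bash
python3 -m inch '{"linear": [[0.4,0.03,0],[1.0,0.03,0],[1.6,0.03,0],[2.1,0.03,0],[2.35,0.03,0],[2.37,0.03,0],[2.37,0.03,0],[2.37,0.03,0]], "twist": [0,0,0,0,0,0,0,0]}'; python3 look.py w4.png
```

```text
clock: 5.3
eef_pos: [0.5221, 0.1672, 0.0224]
orientation: [-0.05, 0.705, 0.05, 0.705]
force: [-0.2, -0.9, -0.2]
width: 0.0853
5.3 [0.52207739 0.16723146 0.02240365] [[0.0004, -0.1415, 0.9899], [-0.0003, 0.9899, 0.1415], [-1.0, -0.0003, 0.0003]] [-0.19083557 -0.90857577 -0.15179554] 0.08533263902770476
```

View pics/w4.png

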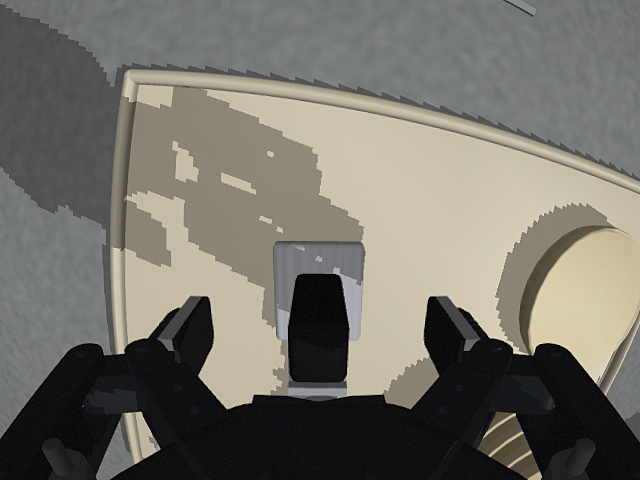

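```bash
python3 -m inch '{"linear": [[0,0,0],[0,0,0],[0,0,0],[0,0,0],[0,0,0],[0,0,0],[0,0,0],[0,0,0]], "twist": [0,0,0,0,0,0,0,0]}' 255 80;  python3 -m inch '{"linear": [[0,0,0],[0,0,0],[0,0,0],[0,0,0]], "twist": [0,0,0,0]}'; python3 look.py w5.png
```

```text
clock: 6.02
eef_pos: [0.5223, 0.1672, 0.0228]
orientation: [-0.05, 0.705, 0.05, 0.706]
force: [-0.3, -0.8, 3.1]
width: 0.0189
clock: 6.35
eef_pos: [0.5223, 0.1672, 0.0228]
orientation: [-0.05, 0.705, 0.05, 0.706]
force: [0.2, 0.6, 1.5]
width: 0.0193
6.35 [0.52232563 0.16720651 0.0227866 ] [[0.001, -0.1414, 0.99], [-0.0002, 0.99, 0.1414], [-1.0, -0.0003, 0.0009]] [0.23516103 0.62235489 1.4851583 ] 0.019341458008014047
```

View pics/w5.png

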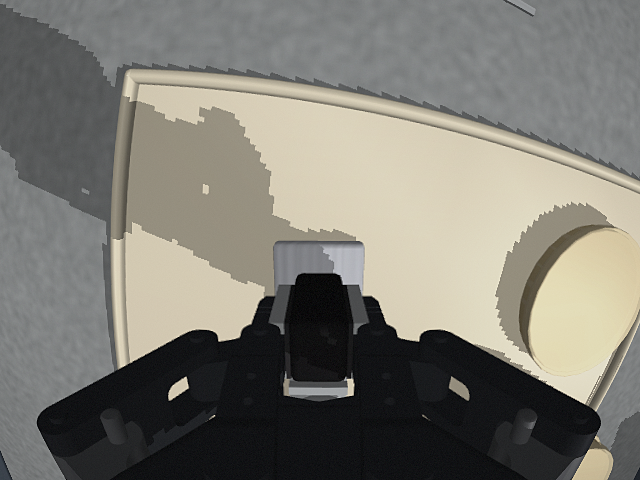

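```bash
python3 -m inch '{"linear": [[-0.04,0,0],[-0.12,0,0],[-0.28,0,0],[-0.5,0,0],[-0.75,0,0],[-1.0,0,0],[-1.2,0,0],[-1.3,0,0]], "twist": [0,0,0,0,0,0,0,0]}'; python3 -m inch '{"linear": [[-0.1,0,0],[-0.3,0,0],[-0.55,0,0],[-0.85,0,0],[-1.15,0,0],[-1.4,0,0],[-1.5,0,0],[-1.5,0,0]], "twist": [0,0,0,0,0,0,0,0]}';python3 look.py w6.png; python3 -c "
from h import *
save('s6.png',bot.read_camera('side'));save('t6.png',bot.read_camera('top'))
a=cv2.imread('pics/s6.png')[180:340,180:400];cv2.imwrite('pics/s6c.png',cv2.resize(a,None,fx=3.5,fy=3.5,interpolation=2))"
```

```text
clock: 7.07
eef_pos: [0.5228, 0.1674, 0.0565]
orientation: [-0.05, 0.704, 0.05, 0.706]
force: [0.3, 0.2, -3.2]
width: 0.0191
clock: 7.73
eef_pos: [0.5233, 0.1676, 0.0949]
orientation: [-0.05, 0.704, 0.05, 0.707]
force: [0.4, -0.1, -2.9]
width: 0.0194
7.7333 [0.52331245 0.16758114 0.09493245] [[0.0045, -0.1413, 0.99], [0.0011, 0.99, 0.1413], [-1.0, 0.0004, 0.0046]] [ 0.37454471 -0.13944651 -2.88148629] 0.019418814802038407
```

View pics/s6c.png

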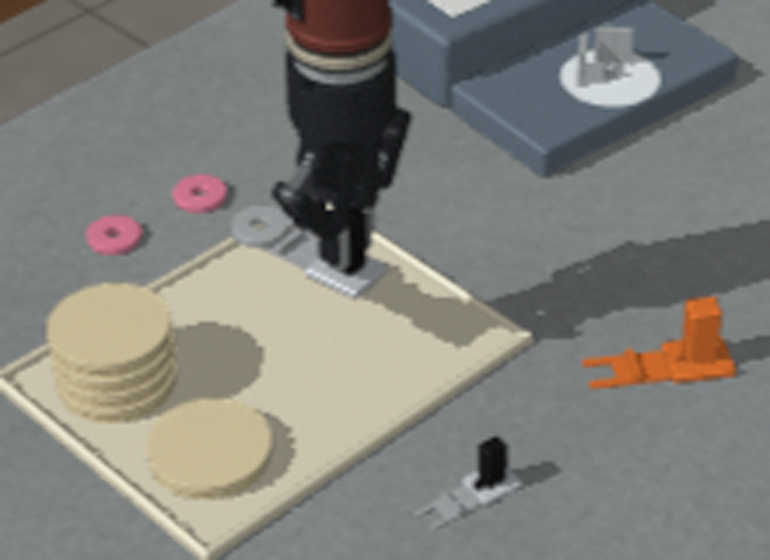

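View pics/w6.png

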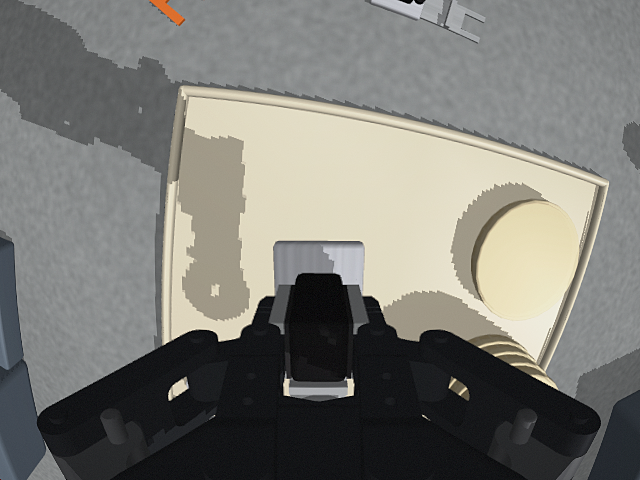

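```bash
python3 -m inch '{"linear": [[0,-0.12,-0.04],[0,-0.4,-0.12],[0,-0.85,-0.26],[0,-1.4,-0.43],[0,-1.95,-0.6],[0,-2.4,-0.74],[0,-2.68,-0.82],[0,-2.8,-0.86]], "twist": [0.003,0.01,0.02,0.035,0.05,0.065,0.075,0.08]}'
python3 -m inch '{"linear": [[0,-0.14,-0.04],[0,-0.44,-0.12],[0,-0.9,-0.26],[0,-1.45,-0.43],[0,-2.0,-0.6],[0,-2.42,-0.7],[0,-2.68,-0.76],[0,-2.8,-0.8]], "twist": [0.003,0.01,0.02,0.035,0.05,0.065,0.075,0.08]}'
python3 -m inch '{"linear": [[0,-0.1,-0.04],[0,-0.3,-0.1],[0,-0.6,-0.2],[0,-1.0,-0.33],[0,-1.4,-0.45],[0,-1.7,-0.52],[0,-1.8,-0.55],[0,-1.8,-0.55]], "twist": [0.003,0.01,0.02,0.035,0.05,0.065,0.07,0.07]}'
python3 -m inch '{"linear": [[0,0,0],[0,0,0]], "twist": [0,0]}';python3 look.py w7.png; python3 -c "
from h import *
save('s7.png',bot.read_camera('side'));save('t7.png',bot.read_camera('top'))
a=cv2.imread('pics/s7.png')[120:300,220:420];cv2.imwrite('pics/s7c.png',cv2.resize(a,None,fx=3.2,fy=3.2,interpolation=2))"
```

```text
clock: 8.55
eef_pos: [0.5108, 0.0922, 0.0937]
orientation: [-0.021, 0.706, 0.02, 0.707]
force: [0.8, 0.1, -3.7]
width: 0.0192
clock: 9.22
eef_pos: [0.4948, 0.0196, 0.0938]
orientation: [0.008, 0.706, -0.009, 0.708]
force: [-0.2, -0.5, -2.6]
width: 0.019
clock: 9.88
eef_pos: [0.4796, -0.0264, 0.0939]
orientation: [0.034, 0.706, -0.035, 0.707]
force: [-0.2, -0.4, -3.1]
width: 0.0192
clock: 10.05
eef_pos: [0.4798, -0.0261, 0.0939]
orientation: [0.034, 0.706, -0.035, 0.707]
force: [-0.1, -0.6, -1.9]
width: 0.0191
10.05 [ 0.47977051 -0.02608659  0.09394711] [[0.0018, 0.0971, 0.9953], [-0.0019, 0.9953, -0.0971], [-1.0, -0.0017, 0.002]] [-0.06978125 -0.63593481 -1.87833112] 0.01906348560889823
```

View pics/w7.png

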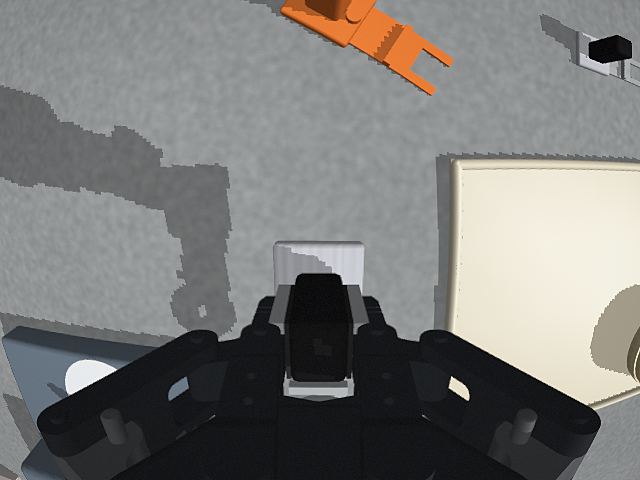

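View pics/s7c.png

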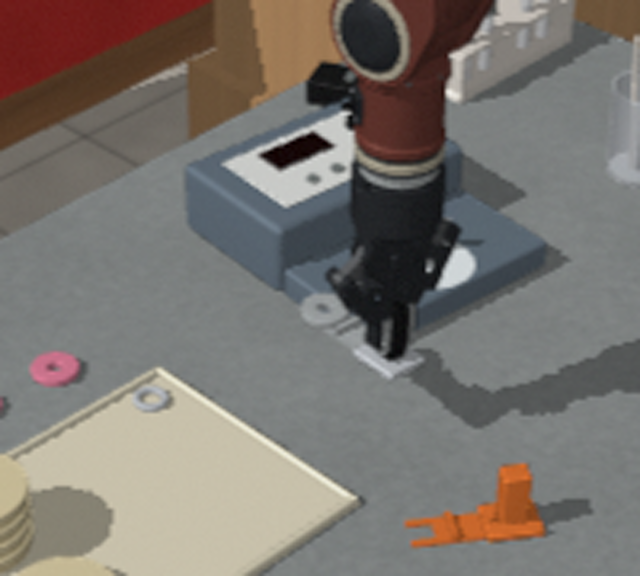

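The ring sits level on the fork. The linkage hides the pin, so I'll go up and forward at the side of the counter to see it.

```bash
python3 -m inch '{"linear": [[-0.1,0.04,0.06],[-0.3,0.1,0.2],[-0.6,0.16,0.5],[-0.95,0.2,0.9],[-1.3,0.2,1.35],[-1.5,0.2,1.75],[-1.6,0.2,1.95],[-1.6,0.2,2.0]], "twist": [0,0,0,0,0,0,0,0]}'
python3 -m inch '{"linear": [[0,0,0],[0,0,0]], "twist": [0,0]}';python3 look.py w8.png
```

```text
clock: 10.87
eef_pos: [0.5317, -0.0254, 0.1349]
orientation: [0.034, 0.705, -0.035, 0.708]
force: [-0.3, 0.8, -2.0]
width: 0.0192
clock: 11.03
eef_pos: [0.531, -0.0252, 0.1346]
orientation: [0.034, 0.705, -0.035, 0.708]
force: [0.6, -0.2, -2.2]
width: 0.0192
11.0333 [ 0.5309563  -0.02523518  0.13455732] [[0.0034, 0.0961, 0.9954], [-0.0016, 0.9954, -0.0961], [-1.0, -0.0013, 0.0036]] [ 0.64969256 -0.21094125 -2.21316589] 0.019221801733692048
```

View pics/w8.png

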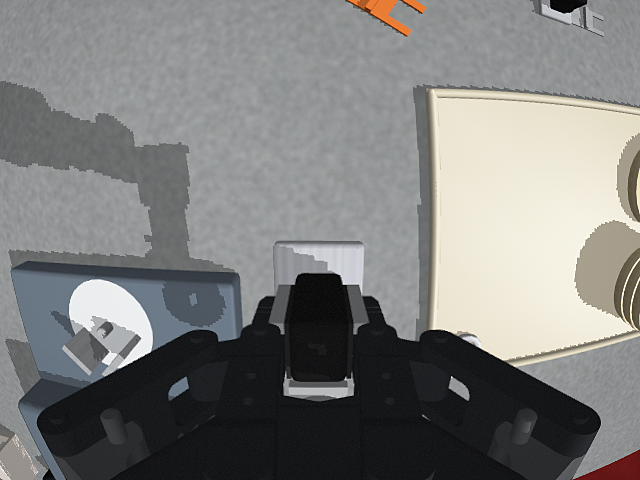

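Pin and V are visible around (328,105). I'll zoom in.

Run:
```python
import cv2
a=cv2.imread('pics/w8.png')[265:385,40:170]; cv2.imwrite('pics/w8c.png',cv2.resize(a,None,fx=5,fy=5,interpolation=cv2.INTER_CUBIC))
```

```text
(no output)
```

View pics/w8c.png

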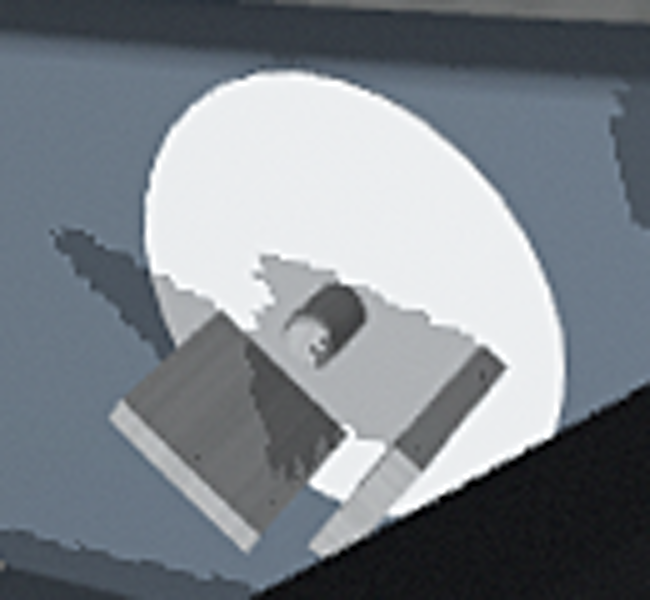

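Run:
```python
from h import *
s=dict(eef_pos=np.array([0.5309563,-0.02523518,0.13455732]),orientation=R.from_matrix([[0.0034,0.0961,0.9954],[-0.0016,0.9954,-0.0961],[-1.0,-0.0013,0.0036]]).as_quat())
def w(x,y,z): return ray('wrist',(265+y/5,40+x/5),z,s)
print('pin top',w(309,340,.044),'pin base',w(345,303,.03))
a,b=w(5,38,.03),w(620,77,.03);print('front edge',a,b,'yaw y',np.degrees(np.arctan2(*(a-b)[1::-1]))+90)
A,B=w(125,402,.064),w(262,540,.064);print('left plate top front edge',A,B,np.linalg.norm(A-B),np.degrees(np.arctan2(*(B-A)[1::-1])))
C,D=w(222,312,.03),w(345,432,.03);print('left plate foot front edge?',C,D,np.linalg.norm(C-D))
C,D=w(395,442,.064),w(312,548,.064);print('right plate top',C,D,np.linalg.norm(C-D),np.degrees(np.arctan2(*(D-C)[1::-1])))
C,D=w(397,442,.064),w(425,470,.064);print('right plate end thickness',C,D,np.linalg.norm(C-D),np.degrees(np.arctan2(*(D-C)[1::-1])))
# disc ellipse
img=cv2.imread('pics/w8.png')
```

```text
pin top [ 0.58770945 -0.20999859  0.044     ] pin base [ 0.5879819  -0.21071781  0.03      ]
front edge [ 0.53604785 -0.27296495  0.03      ] [ 0.55038702 -0.14584264  0.03      ] yaw y -6.435657696259824
left plate top front edge [ 0.58905028 -0.23812914  0.064     ] [ 0.61470928 -0.21913469  0.064     ] 0.03192449305954279 36.51124515912204
left plate foot front edge? [ 0.58973896 -0.23961547  0.03      ] [ 0.61393668 -0.22058552  0.03      ] 0.030784231625514618
right plate top [ 0.59469325 -0.18383579  0.064     ] [ 0.6156567 -0.2088617  0.064    ] 0.03264601651388036 -50.04810678256651
right plate end thickness [ 0.59468443 -0.18345296  0.064     ] [ 0.59964584 -0.18002552  0.064     ] 0.006030167848971144 34.63744076154291
```

Pin measured at (0.588, -0.210), with the deck edge 44.3 mm ahead (45 expected) and the V faces 22.4 and 21.7 mm away (22 expected). Counter yaw is about -6.5°. Now I'll go in front of it.

```bash
python3 -m inch '{"linear": [[0,-0.12,-0.04],[0,-0.45,-0.12],[0,-0.95,-0.22],[0,-1.6,-0.33],[0,-2.25,-0.42],[0,-2.8,-0.48],[0,-3.15,-0.51],[0,-3.3,-0.52]], "twist": [0,0,0,0.005,0.01,0.015,0.017,0.017]}'
python3 -m inch '{"linear": [[0,-0.12,-0.02],[0,-0.45,-0.08],[0,-0.95,-0.16],[0,-1.6,-0.26],[0,-2.25,-0.36],[0,-2.85,-0.43],[0,-3.25,-0.46],[0,-3.45,-0.48]], "twist": [0,0,0,0,0,0,0,0]}'
python3 -m inch '{"linear": [[0,0,0],[0,0,0]], "twist": [0,0]}'
cat > rel.py <<'E'
from h import *
s=bot.state();M=R.from_quat(s['orientation']).as_matrix()
pin=np.array([.5879,-.2103]);yaw=np.radians(-6.5)
x=np.array([np.cos(yaw),np.sin(yaw)]);y=np.array([-x[1],x[0]])
d=s['eef_pos'][:2]-pin
print('clk %.2f tcp in counter mm x %.2f y %.2f z %.2f'%(s['clock'],1e3*d@x,1e3*d@y,1e3*s['eef_pos'][2]),'yaw',np.degrees(np.arctan2(M[1,2],M[0,2])).round(2),'Fx,Fy,Fz(counter) %.2f %.2f %.2f'%(s['force'][:2]@x,s['force'][:2]@y,s['force'][2]),'tilt',M[2,1:].round(4),'w',s['width'].round(4))
E
python3 rel.py
```

```text
clock: 11.75
eef_pos: [0.5087, -0.1094, 0.1345]
orientation: [0.04, 0.705, -0.043, 0.707]
force: [-0.4, -0.2, -3.3]
width: 0.0193
clock: 12.42
eef_pos: [0.4862, -0.1954, 0.1347]
orientation: [0.041, 0.705, -0.044, 0.707]
force: [0.3, -0.3, -2.9]
width: 0.019
clock: 12.58
eef_pos: [0.4863, -0.195, 0.1347]
orientation: [0.041, 0.705, -0.043, 0.707]
force: [-0.5, 0.8, -1.8]
width: 0.0195Traceback (most recent call last):
  File "rel.py", line 6, in <module>
    print('clk %.2f tcp in counter mm x %.2f y %.2f z %.2f'%(s['clock'],1e3*d@x,1e3*d@y,1e3*s['eef_pos'][2]),'yaw',np.degrees(np.arctan2(M[1,2],M[0,2])).round(2),'Fx,Fy,Fz(counter) %.2f %.2f %.2f'%(s['force'][:2]@x,s['force'][:2]@y,s['force'][2]),'tilt',M[2,1:].round(4),'w',s['width'].round(4))
                                                                                                                                                                                                                                                                                   ^^^^^^^^^^^^^^^^
AttributeError: 'float' object has no attribute 'round'
```

```bash
sed -i "s/s\['width'\].round(4)/round(s['width'],4)/" rel.py
cat > avg.py <<'E'
from h import *
import sys
yaw=np.radians(-6.5);x=np.array([np.cos(yaw),np.sin(yaw)]);y=np.array([-x[1],x[0]])
F=[];T=[];E=[]
for i in range(int(sys.argv[1])):
    bot.read_camera('top');s=bot.state();f=s['force'];F.append([f[:2]@x,f[:2]@y,f[2]]);T.append(s['torque']);E.append(s['effort'])
F=np.array(F);print('F mean',F.mean(0).round(2),'sd',F.std(0).round(2),'T',np.mean(T,0).round(3),np.std(T,0).round(3),'eff',np.mean(E,0).round(3))
E
python3 rel.py; python3 avg.py 12; python3 rel.py; python3 -c "
from h import *
save('s9.png',bot.read_camera('side'));save('t9.png',bot.read_camera('top'))
a=cv2.imread('pics/s9.png')[100:260,270:430];cv2.imwrite('pics/s9c.png',cv2.resize(a,None,fx=3.6,fy=3.6,interpolation=2))
a=cv2.imread('pics/t9.png')[150:290,350:470];cv2.imwrite('pics/t9c.png',cv2.resize(a,None,fx=4,fy=4,interpolation=2))"
```

```text
clk 12.58 tcp in counter mm x -102.63 y 3.66 z 134.69 yaw -6.83 Fx,Fy,Fz(counter) -0.55 0.74 -1.80 tilt [-0.0034  0.0025] w 0.0195
F mean [-0.06  0.03 -2.62] sd [0.63 0.62 0.58] T [ 0.014  0.112 -0.002] [0.03  0.022 0.032] eff [ 1.0200e-01 -4.0471e+01 -3.1000e-02 -1.3042e+01  9.0000e-03 -1.1500e-01
 -1.0000e-03]
clk 13.18 tcp in counter mm x -102.68 y 3.35 z 134.76 yaw -6.84 Fx,Fy,Fz(counter) -0.65 -0.10 -3.19 tilt [-0.0039  0.0026] w 0.0191
```

View pics/s9c.png

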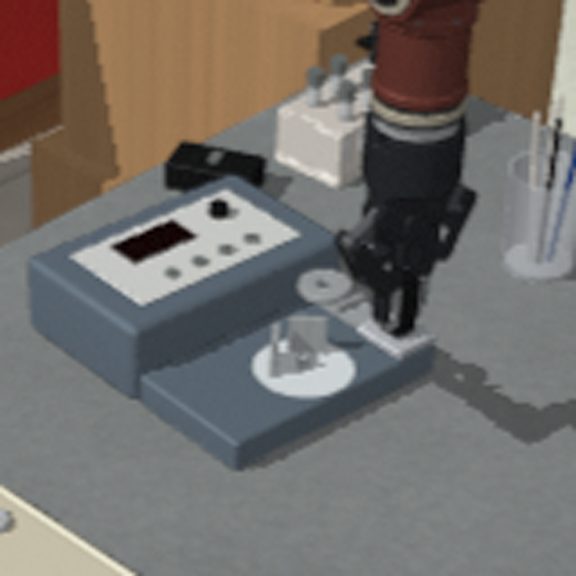

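View pics/t9c.png

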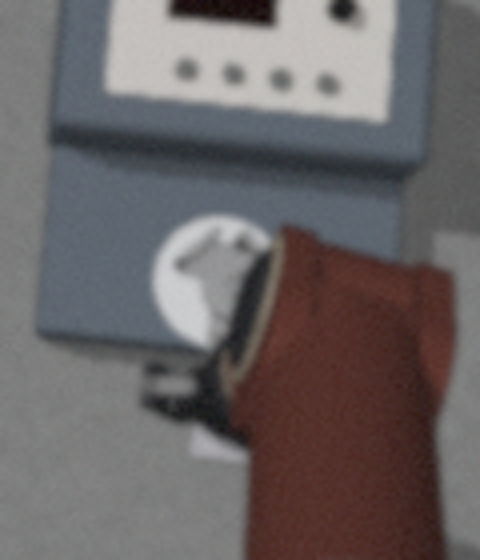

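Run:
```python
from h import *
pin=np.array([.5879,-.2103]);yaw=np.radians(-6.5);x=np.array([np.cos(yaw),np.sin(yaw)]);y=np.array([-x[1],x[0]])
img=cv2.imread('pics/s9.png')[160:200,335:385];cv2.imwrite('pics/s9z.png',cv2.resize(img,None,fx=12,fy=12,interpolation=2))
p=ray('side',(100+286/3.6,270+325/3.6),.1269);print((p[:2]-pin)@x,(p[:2]-pin)@y)
# bias check: side view of pin disc & pin
```

```text
-0.025831263785784483 0.009909169807004868
```

View pics/s9z.png

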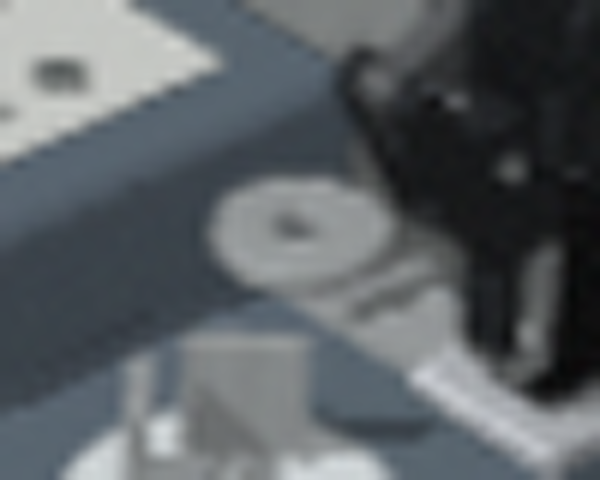

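Run:
```python
from h import *
pin=np.array([.5879,-.2103]);yaw=np.radians(-6.5);x=np.array([np.cos(yaw),np.sin(yaw)]);y=np.array([-x[1],x[0]])
im=cv2.imread('pics/s9.png')[160:215,330:390];im=cv2.resize(im,None,fx=12,fy=12,interpolation=2)
def mk(p,c):
    r,cc=proj('side',p); cv2.circle(im,(int((cc-330+.5)*12),int((r-160+.5)*12)),3,c,-1)
def W(a,b,z): q=pin+a*x+b*y; return np.array([q[0],q[1],z])
mk(W(0,0,.044),(0,0,255));mk(W(0,0,.03),(0,0,255))
for s in(-1,1):
  for k in (0,1):
    # plate ends: face at 22 from pin
    for t in (-16,16):
      pass
for t in np.linspace(0,6.28,24): mk(W(.035*np.cos(t)*1.0,.035*np.sin(t),.03),(255,0,255)); 
xt=W(-.10265,.0035,0)[:2]
ya=np.radians(-6.84);tx=np.array([np.cos(ya),np.sin(ya)]);ty=np.array([-tx[1],tx[0]])
def L(a,b,z): q=xt+(a-.0011)*tx+b*ty; return np.array([q[0],q[1],z])
b=.1348-.0188
for t in np.linspace(0,6.28,24): mk(L(.081+.022*np.cos(t),.0012+.022*np.sin(t),b+.011),(0,255,0))
for p in [(-.024,-.02),(-.024,.02),(.024,.02),(.024,-.02)]: mk(L(*p,b+.008),(0,255,255))
cv2.imwrite('pics/s9o.png',im)
```

```text
(no output)
```

View pics/s9o.png

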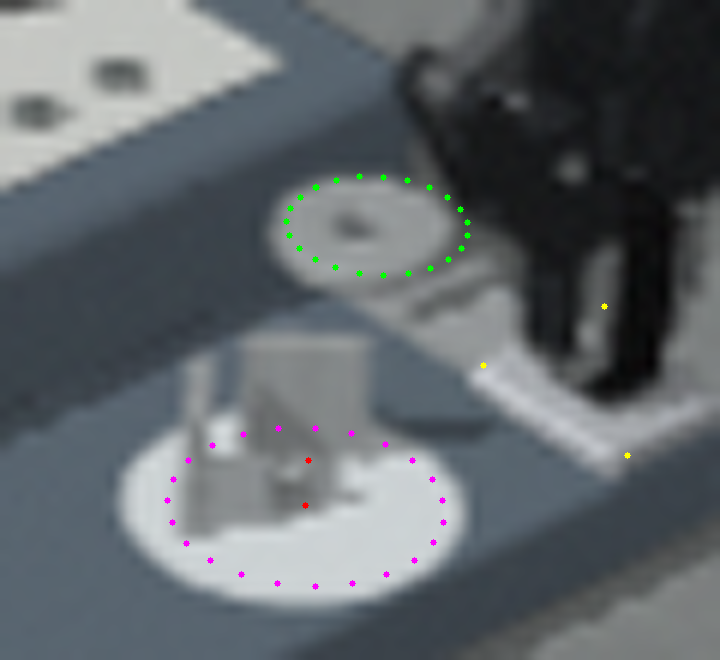

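```bash
python3 -m inch '{"linear": [[0.1,-0.03,0],[0.35,-0.07,0],[0.75,-0.11,0],[1.25,-0.14,0],[1.75,-0.15,0],[2.2,-0.15,0],[2.55,-0.15,0],[2.72,-0.15,0]], "twist": [0,0,0,0,0,0,0,0]}'; python3 -m inch '{"linear": [[0,0,0],[0,0,0],[0,0,0]], "twist": [0,0,0]}'; python3 rel.py
```

```text
clock: 13.95
eef_pos: [0.4848, -0.1992, 0.0648]
orientation: [0.041, 0.706, -0.043, 0.706]
force: [0.3, 0.4, -2.5]
width: 0.0189
clock: 14.2
eef_pos: [0.4852, -0.1993, 0.0651]
orientation: [0.041, 0.706, -0.043, 0.706]
force: [1.2, 1.0, -1.5]
width: 0.0192
clk 14.20 tcp in counter mm x -103.31 y -0.69 z 65.07 yaw -6.85 Fx,Fy,Fz(counter) 1.09 1.17 -1.54 tilt [-0.0034  0.0002] w 0.0192
```

```bash
python3 -m inch '{"linear": [[0,0.01,0.04],[0,0.02,0.12],[0,0.02,0.24],[0,0.02,0.38],[0,0.02,0.52],[0,0.02,0.64],[0,0.02,0.72],[0,0.02,0.76]], "twist": [0,0,0,0,0,0,0,0]}'; python3 -m inch '{"linear": [[0,0,0],[0,0,0]], "twist": [0,0]}'; python3 rel.py; python3 avg.py 12; python3 rel.py
```

```text
clock: 14.87
eef_pos: [0.5046, -0.2011, 0.065]
orientation: [0.041, 0.706, -0.043, 0.706]
force: [-0.0, -0.9, -3.2]
width: 0.0192
clock: 15.03
eef_pos: [0.5046, -0.201, 0.065]
orientation: [0.041, 0.706, -0.043, 0.706]
force: [-0.9, 0.6, -1.9]
width: 0.0191
clk 15.03 tcp in counter mm x -83.84 y -0.21 z 64.96 yaw -6.85 Fx,Fy,Fz(counter) -1.00 0.53 -1.94 tilt [-0.0033  0.0003] w 0.0191
F mean [ 0.03 -0.16 -2.65] sd [0.41 0.63 0.44] T [ 0.006  0.105 -0.012] [0.028 0.031 0.036] eff [-8.0000e-03 -4.4011e+01 -5.0000e-03 -1.0912e+01  3.0000e-03 -1.0800e-01
 -0.0000e+00]
clk 15.63 tcp in counter mm x -83.80 y -0.28 z 65.08 yaw -6.85 Fx,Fy,Fz(counter) -0.28 -0.84 -2.83 tilt [-0.0034  0.0006] w 0.0192
```

```bash
python3 -m inch '{"linear": [[0,0,0.02],[0,0,0.04],[0,0,0.06],[0,0,0.08],[0,0,0.1],[0,0,0.12],[0,0,0.12],[0,0,0.12]], "twist": [0,0,0,0,0,0,0,0]}'; python3 rel.py; python3 avg.py 8;python3 -m inch '{"linear": [[0,0,0.01],[0,0,0.02],[0,0,0.03],[0,0,0.04],[0,0,0.04],[0,0,0.04]], "twist": [0,0,0,0,0,0]}'; python3 rel.py; python3 avg.py 8
```

```text
clock: 16.3
eef_pos: [0.5076, -0.2014, 0.065]
orientation: [0.041, 0.706, -0.043, 0.706]
force: [0.3, -0.1, -2.1]
width: 0.019
clk 16.30 tcp in counter mm x -80.76 y -0.22 z 65.05 yaw -6.84 Fx,Fy,Fz(counter) 0.31 -0.07 -2.06 tilt [-0.0033  0.0006] w 0.019
F mean [-0.08  0.08 -2.54] sd [0.63 0.58 0.4 ] T [0.016 0.102 0.008] [0.018 0.032 0.029] eff [ 3.2000e-02 -4.4247e+01  3.3000e-02 -1.1036e+01  9.0000e-03 -1.2600e-01
 -6.0000e-03]
clock: 17.2
eef_pos: [0.5086, -0.2016, 0.0651]
orientation: [0.041, 0.706, -0.043, 0.706]
force: [-0.0, -0.3, -2.6]
width: 0.0188
clk 17.20 tcp in counter mm x -79.79 y -0.33 z 65.08 yaw -6.85 Fx,Fy,Fz(counter) 0.03 -0.29 -2.61 tilt [-0.0034  0.0006] w 0.0188
F mean [-0.4  -0.4  -2.55] sd [0.38 0.49 0.73] T [ 0.01   0.121 -0.001] [0.021 0.028 0.024] eff [-4.4000e-02 -4.4346e+01 -4.3000e-02 -1.1096e+01 -5.0000e-03 -1.4200e-01
  3.0000e-03]
```

```bash
python3 -m inch '{"linear": [[0,0,0.01],[0,0,0.02],[0,0,0.03],[0,0,0.03]], "twist": [0,0,0,0]}' >/dev/null; python3 rel.py; python3 avg.py 6;python3 -m inch '{"linear": [[0,0,0.01],[0,0,0.02],[0,0,0.03],[0,0,0.03]], "twist": [0,0,0,0]}'>/dev/null; python3 rel.py; python3 avg.py 6
```

```text
clk 17.93 tcp in counter mm x -78.98 y -0.32 z 65.09 yaw -6.85 Fx,Fy,Fz(counter) 0.70 -0.30 -2.32 tilt [-0.0034  0.0007] w 0.019
F mean [ 0.06  0.28 -2.75] sd [0.39 0.72 0.65] T [ 0.013  0.122 -0.009] [0.014 0.024 0.027] eff [-1.2000e-02 -4.4396e+01 -1.2000e-02 -1.1115e+01  1.0000e-03 -1.3800e-01
 -1.0000e-03]
clk 18.57 tcp in counter mm x -78.21 y -0.34 z 65.10 yaw -6.85 Fx,Fy,Fz(counter) 0.00 0.18 -2.58 tilt [-0.0034  0.0007] w 0.0188
F mean [-0.02  0.05 -2.69] sd [0.44 0.48 0.46] T [-0.     0.146 -0.007] [0.021 0.017 0.033] eff [-1.7000e-02 -4.4448e+01 -1.7000e-02 -1.1136e+01  0.0000e+00 -1.3800e-01
 -0.0000e+00]
```

```bash
for i in 1; do python3 -m inch '{"linear": [[0,0,0.01],[0,0,0.02],[0,0,0.03],[0,0,0.03]], "twist": [0,0,0,0]}' >/dev/null; done; python3 rel.py; python3 avg.py 6; python3 -c "
from h import *
save('s10.png',bot.read_camera('side'))
a=cv2.imread('pics/s10.png')[160:215,330:390];cv2.imwrite('pics/s10c.png',cv2.resize(a,None,fx=12,fy=12,interpolation=2))"
```

```text
clk 19.20 tcp in counter mm x -77.43 y -0.33 z 65.09 yaw -6.85 Fx,Fy,Fz(counter) 0.25 -0.05 -2.87 tilt [-0.0034  0.0008] w 0.0191
F mean [ 0.16  0.09 -2.66] sd [0.28 0.28 0.56] T [ 0.019  0.132 -0.014] [0.025 0.026 0.016] eff [-1.8000e-02 -4.4501e+01 -1.8000e-02 -1.1158e+01  0.0000e+00 -1.3700e-01
 -0.0000e+00]
```

View pics/s10c.png

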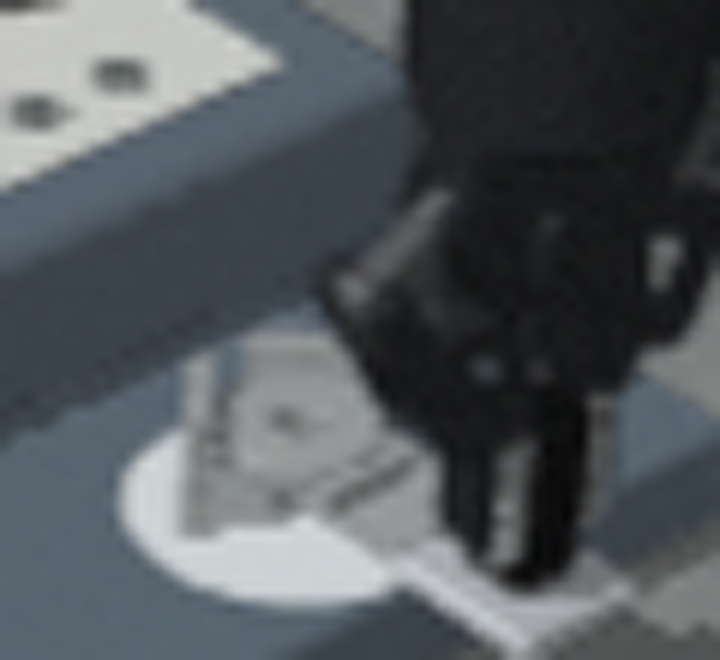

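The side view shows the ring in the mouth of the V at about (420,290) in the crop, level on the blade. I'll keep going in small steps.

```bash
python3 -m inch '{"linear": [[0,0,0.01],[0,0,0.02],[0,0,0.02]], "twist": [0,0,0]}' >/dev/null; python3 rel.py; python3 avg.py 6;python3 -m inch '{"linear": [[0,0,0.01],[0,0,0.02],[0,0,0.02]], "twist": [0,0,0]}'>/dev/null; python3 rel.py; python3 avg.py 6
```

```text
clk 19.80 tcp in counter mm x -76.92 y -0.35 z 65.10 yaw -6.85 Fx,Fy,Fz(counter) -0.45 -0.69 -2.23 tilt [-0.0034  0.0008] w 0.0193
F mean [ 0.11  0.08 -2.64] sd [0.35 0.62 0.32] T [0.013 0.139 0.011] [0.031 0.028 0.03 ] eff [-2.100e-02 -4.454e+01 -2.000e-02 -1.118e+01 -0.000e+00 -1.410e-01
  0.000e+00]
clk 20.35 tcp in counter mm x -76.69 y -0.34 z 65.07 yaw -6.85 Fx,Fy,Fz(counter) 0.10 1.02 -1.78 tilt [-0.0033  0.0003] w 0.0191
F mean [-1.25 -0.23 -2.5 ] sd [0.45 0.45 0.3 ] T [0.038 0.274 0.018] [0.014 0.041 0.018] eff [-1.1200e-01 -4.4574e+01 -9.9000e-02 -1.1604e+01 -2.0000e-02 -3.6400e-01
 -5.0000e-03]
```

Contact: Fx is -1.25 N and the torque jumped. A touch more, to be sure both faces bear.

```bash
python3 -m inch '{"linear": [[0,0,0.01],[0,0,0.015],[0,0,0.015]], "twist": [0,0,0]}' >/dev/null; python3 rel.py; python3 avg.py 8; python3 rel.py
```

```text
clk 20.90 tcp in counter mm x -76.61 y -0.30 z 64.98 yaw -6.85 Fx,Fy,Fz(counter) -1.50 -0.34 -2.52 tilt [-0.0033 -0.0004] w 0.0195
F mean [-1.69 -0.06 -2.35] sd [0.61 0.48 0.43] T [0.068 0.447 0.013] [0.023 0.053 0.028] eff [-1.8000e-01 -4.4649e+01 -1.5900e-01 -1.2044e+01 -3.9000e-02 -5.9300e-01
 -1.3000e-02]
clk 21.30 tcp in counter mm x -76.57 y -0.27 z 64.99 yaw -6.85 Fx,Fy,Fz(counter) -2.68 -0.71 -1.57 tilt [-0.0032 -0.0002] w 0.0185
```

The ring has borne on the stop at about 2 N for over 0.5 s. Now I'll ease off about 1 mm (some of that is spring), then lower.

```bash
python3 -m inch '{"linear": [[0,0,-0.01],[0,0,-0.025],[0,0,-0.04],[0,0,-0.04],[0,0,-0.04]], "twist": [0,0,0,0,0]}' >/dev/null; python3 rel.py; python3 avg.py 8; python3 rel.py
```

```text
clk 21.72 tcp in counter mm x -76.91 y -0.33 z 65.16 yaw -6.85 Fx,Fy,Fz(counter) -0.72 0.71 -2.25 tilt [-0.0034  0.0012] w 0.0192
F mean [ 0.34 -0.39 -2.41] sd [0.38 0.28 0.29] T [ 0.023  0.1   -0.006] [0.02  0.026 0.041] eff [-4.0000e-03 -4.4487e+01 -4.0000e-03 -1.1097e+01  3.0000e-03 -1.0400e-01
 -0.0000e+00]
clk 22.12 tcp in counter mm x -77.47 y -0.33 z 65.03 yaw -6.85 Fx,Fy,Fz(counter) 0.29 -0.07 -2.47 tilt [-0.0033  0.    ] w 0.0193
```

```bash
python3 -m inch '{"linear": [[0.03,0,0],[0.07,0,0],[0.11,0,0],[0.15,0,0],[0.19,0,0],[0.22,0,0],[0.24,0,0],[0.24,0,0]], "twist": [0,0,0,0,0,0,0,0]}' >/dev/null; python3 rel.py; python3 avg.py 8; python3 rel.py;  python3 -c "
from h import *
save('s11.png',bot.read_camera('side'))
a=cv2.imread('pics/s11.png')[160:215,330:390];cv2.imwrite('pics/s11c.png',cv2.resize(a,None,fx=12,fy=12,interpolation=2))"
```

```text
clk 22.78 tcp in counter mm x -77.60 y -0.29 z 58.83 yaw -6.85 Fx,Fy,Fz(counter) -0.44 -0.33 -2.48 tilt [-0.0032 -0.0004] w 0.0189
F mean [-0.14  0.19 -2.49] sd [0.47 0.41 0.41] T [ 0.013  0.091 -0.005] [0.022 0.03  0.032] eff [-1.0000e-03 -4.4620e+01  8.0000e-03 -1.0855e+01  4.0000e-03 -1.0000e-01
 -0.0000e+00]
clk 23.18 tcp in counter mm x -77.49 y -0.31 z 59.04 yaw -6.85 Fx,Fy,Fz(counter) -0.96 -0.13 -2.78 tilt [-0.0033 -0.    ] w 0.019
```

View pics/s11c.png

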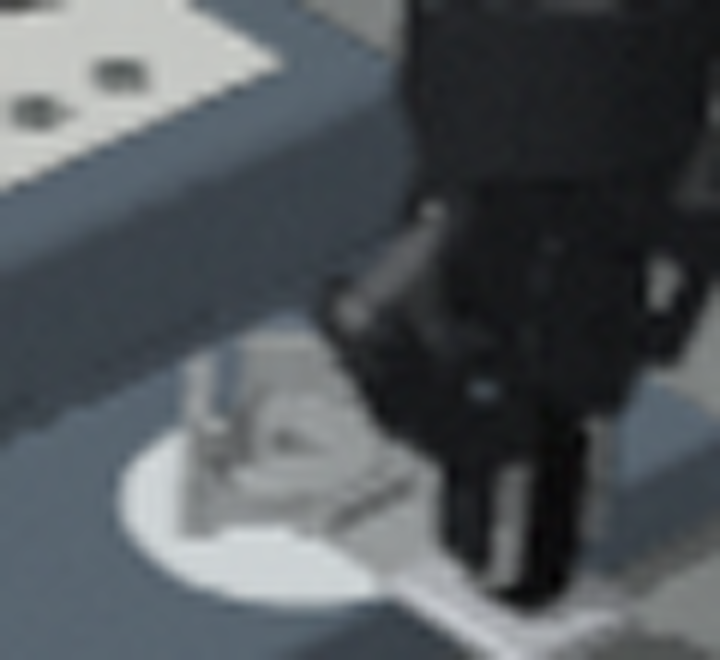

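```bash
python3 -m inch '{"linear": [[0.03,0,0],[0.06,0,0],[0.09,0,0],[0.12,0,0],[0.15,0,0],[0.18,0,0],[0.2,0,0],[0.2,0,0]], "twist": [0,0,0,0,0,0,0,0]}' >/dev/null; python3 rel.py; python3 avg.py 8; python3 rel.py; python3 -m inch '{"linear": [[0.03,0,0],[0.06,0,0],[0.09,0,0],[0.1,0,0],[0.1,0,0]], "twist": [0,0,0,0,0]}' >/dev/null; python3 rel.py; python3 avg.py 8; python3 rel.py
```

```text
clk 23.90 tcp in counter mm x -77.53 y -0.31 z 53.91 yaw -6.85 Fx,Fy,Fz(counter) -0.33 0.18 -2.85 tilt [-0.0032 -0.0002] w 0.0192
F mean [-0.12 -0.02 -2.64] sd [0.43 0.63 0.44] T [0.021 0.101 0.005] [0.024 0.024 0.031] eff [-1.0000e-03 -4.4768e+01  1.6000e-02 -1.0671e+01  4.0000e-03 -1.0000e-01
 -0.0000e+00]
clk 24.30 tcp in counter mm x -77.43 y -0.35 z 54.09 yaw -6.85 Fx,Fy,Fz(counter) -0.57 0.30 -1.70 tilt [-0.0033  0.0001] w 0.0188
clk 24.72 tcp in counter mm x -77.54 y -0.33 z 51.45 yaw -6.85 Fx,Fy,Fz(counter) -0.80 1.37 -2.48 tilt [-0.0033 -0.0002] w 0.0192
F mean [-0.33  0.07 -2.77] sd [0.61 0.44 0.39] T [ 0.023  0.109 -0.002] [0.027 0.024 0.022] eff [-0.0000e+00 -4.4846e+01  2.0000e-02 -1.0579e+01  4.0000e-03 -1.0000e-01
 -0.0000e+00]
clk 25.12 tcp in counter mm x -77.44 y -0.36 z 51.60 yaw -6.85 Fx,Fy,Fz(counter) -0.82 -0.66 -3.01 tilt [-0.0033  0.0001] w 0.0189
```

```bash
python3 -m inch '{"linear": [[0.02,0,0],[0.04,0,0],[0.06,0,0],[0.07,0,0],[0.07,0,0]], "twist": [0,0,0,0,0]}' >/dev/null; python3 rel.py; python3 avg.py 6; python3 -m inch '{"linear": [[0.02,0,0],[0.035,0,0],[0.035,0,0]], "twist": [0,0,0]}' >/dev/null; python3 rel.py; python3 avg.py 6; python3 rel.py
```

```text
clk 25.53 tcp in counter mm x -77.49 y -0.33 z 49.77 yaw -6.85 Fx,Fy,Fz(counter) -0.97 -0.16 -2.99 tilt [-0.0033 -0.    ] w 0.019
F mean [ 0.12 -0.15 -2.45] sd [0.49 0.33 0.37] T [0.038 0.098 0.022] [0.04  0.028 0.02 ] eff [-1.0000e-03 -4.4899e+01  2.2000e-02 -1.0516e+01  4.0000e-03 -1.0000e-01
 -0.0000e+00]
clk 26.08 tcp in counter mm x -77.37 y -0.41 z 48.98 yaw -6.85 Fx,Fy,Fz(counter) 0.39 -0.13 -2.50 tilt [-0.0034  0.0003] w 0.019
F mean [-0.06 -0.1  -2.63] sd [0.32 0.43 0.36] T [-0.008  0.097  0.009] [0.016 0.033 0.027] eff [-4.0000e-03 -4.4862e+01  2.2000e-02 -1.0448e+01  5.0000e-03 -8.7000e-02
  1.0000e-03]
clk 26.38 tcp in counter mm x -77.40 y -0.41 z 49.02 yaw -6.85 Fx,Fy,Fz(counter) -0.52 -0.19 -1.87 tilt [-0.0034  0.0003] w 0.0193
```

```bash
python3 -m inch '{"linear": [[0.012,0,0],[0.012,0,0],[0.012,0,0]], "twist": [0,0,0]}' >/dev/null; python3 rel.py; python3 avg.py 8; python3 rel.py;python3 -c "
from h import *
save('s12.png',bot.read_camera('side'))
a=cv2.imread('pics/s12.png')[160:215,330:390];cv2.imwrite('pics/s12c.png',cv2.resize(a,None,fx=12,fy=12,interpolation=2))"
```

```text
clk 26.63 tcp in counter mm x -77.36 y -0.43 z 48.86 yaw -6.86 Fx,Fy,Fz(counter) -1.07 -0.51 -1.47 tilt [-0.0034  0.0004] w 0.0192
F mean [-0.51 -0.31 -0.44] sd [0.56 0.4  0.57] T [ 0.05   0.139 -0.006] [0.021 0.025 0.027] eff [-6.5000e-02 -4.3765e+01  4.0000e-03 -1.0359e+01  9.0000e-03 -1.8900e-01
 -9.0000e-03]
clk 27.03 tcp in counter mm x -77.35 y -0.42 z 48.84 yaw -6.85 Fx,Fy,Fz(counter) -1.47 -0.86 0.01 tilt [-0.0034  0.0004] w 0.0188
```

View pics/s12c.png

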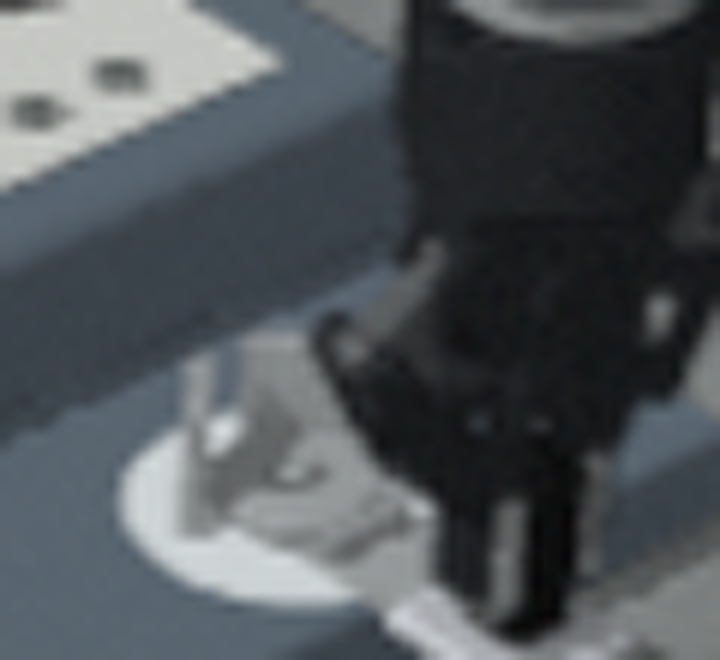

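The blade rests on the deck (Fz fell by about 2 N) and the pin shows in the ring's hole at about (470,305). Now I'll draw the blade out.

```bash
python3 -m inch '{"linear": [[-0.008,0,-0.03],[-0.008,0,-0.08],[-0.008,0,-0.15],[-0.008,0,-0.23],[-0.008,0,-0.31],[-0.008,0,-0.39],[-0.008,0,-0.47],[-0.008,0,-0.52]], "twist": [0,0,0,0,0,0,0,0]}' ; python3 rel.py; python3 avg.py 4; python3 rel.py;python3 -c "
from h import *
save('s13.png',bot.read_camera('side'))
a=cv2.imread('pics/s13.png')[160:215,330:390];cv2.imwrite('pics/s13c.png',cv2.resize(a,None,fx=12,fy=12,interpolation=2))"
```

```text
clock: 27.75
eef_pos: [0.4976, -0.2004, 0.049]
orientation: [0.041, 0.706, -0.044, 0.706]
force: [0.0, -0.3, -2.2]
width: 0.0192
clk 27.75 tcp in counter mm x -90.81 y -0.39 z 49.00 yaw -6.87 Fx,Fy,Fz(counter) 0.07 -0.33 -2.21 tilt [-0.0034 -0.    ] w 0.0192
F mean [-0.35  0.2  -2.23] sd [0.58 0.58 0.45] T [ 0.001  0.101 -0.001] [0.02  0.023 0.017] eff [-4.3000e-02 -4.3689e+01  2.0000e-03 -1.0039e+01  3.0000e-03 -1.2300e-01
 -1.0000e-03]
clk 27.95 tcp in counter mm x -90.58 y -0.34 z 48.99 yaw -6.86 Fx,Fy,Fz(counter) -0.35 -0.67 -1.67 tilt [-0.0034 -0.0001] w 0.0193
```

View pics/s13c.png

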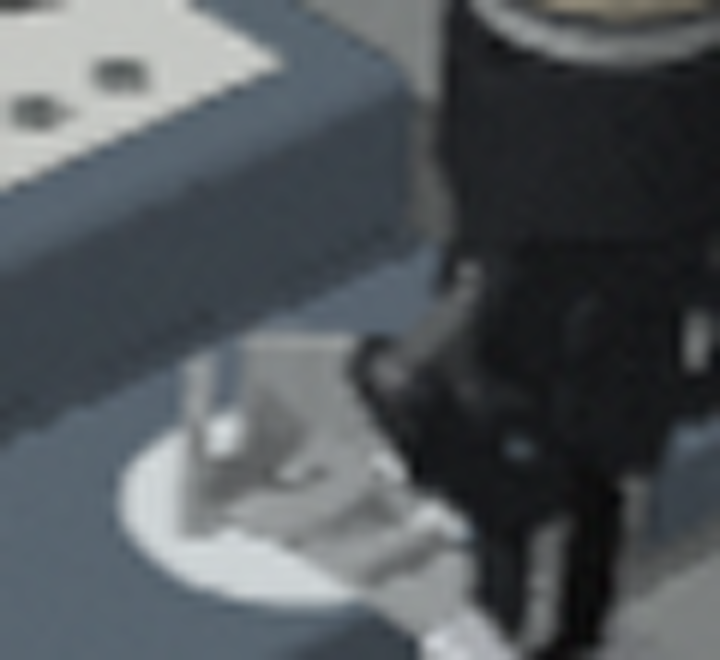

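The ring stays at the pin while the blade slides out. I'll carry on.

```bash
python3 -m inch '{"linear": [[0,0,-0.04],[0,0,-0.12],[0,0,-0.22],[0,0,-0.32],[0,0,-0.42],[0,0,-0.52],[0,0,-0.6],[0,0,-0.64]], "twist": [0,0,0,0,0,0,0,0]}' ;  python3 -m inch '{"linear": [[0,0,-0.04],[0,0,-0.12],[0,0,-0.24],[0,0,-0.38],[0,0,-0.52],[0,0,-0.66],[0,0,-0.76],[0,0,-0.8]], "twist": [0,0,0,0,0,0,0,0]}' ;python3 rel.py; python3 avg.py 4; python3 rel.py;python3 -c "
from h import *
save('s14.png',bot.read_camera('side'))
a=cv2.imread('pics/s14.png')[160:225,320:390];cv2.imwrite('pics/s14c.png',cv2.resize(a,None,fx=9,fy=9,interpolation=2))"
```

```text
clock: 28.67
eef_pos: [0.4816, -0.1985, 0.049]
orientation: [0.041, 0.706, -0.044, 0.706]
force: [0.2, -0.1, -1.7]
width: 0.0191
clock: 29.33
eef_pos: [0.461, -0.1961, 0.049]
orientation: [0.041, 0.706, -0.044, 0.705]
force: [-0.2, 0.4, -2.2]
width: 0.0192
clk 29.33 tcp in counter mm x -127.65 y -0.21 z 49.03 yaw -6.88 Fx,Fy,Fz(counter) -0.19 0.36 -2.16 tilt [-0.0033 -0.0009] w 0.0192
F mean [-0.26  0.3  -1.83] sd [0.57 0.54 0.48] T [-0.019  0.025  0.   ] [0.015 0.035 0.017] eff [ 1.6000e-02 -4.1014e+01  5.5000e-02 -8.6590e+00  9.0000e-03 -2.6000e-02
  1.0000e-03]
clk 29.53 tcp in counter mm x -126.68 y -0.16 z 49.08 yaw -6.86 Fx,Fy,Fz(counter) 0.37 0.14 -2.47 tilt [-0.0034  0.0002] w 0.0191
```

View pics/s14c.png

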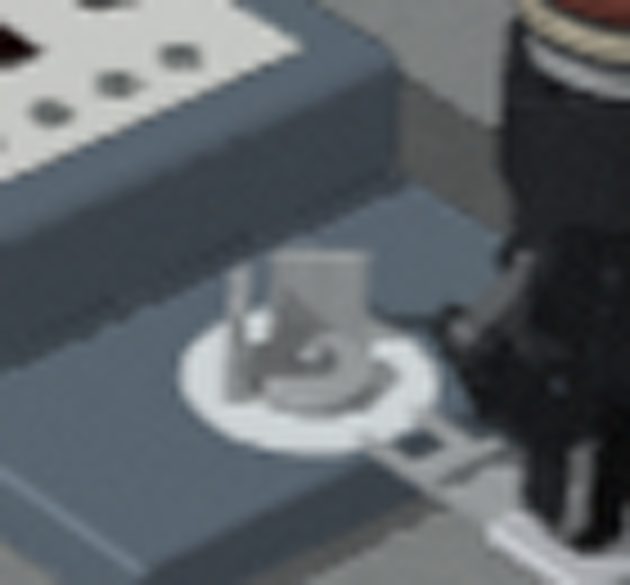

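The ring lies flat over the pin and the fork tips are clear of it. I'll lift and go back to the tray.

```bash
python3 -m inch '{"linear": [[-0.1,0,-0.05],[-0.35,0,-0.1],[-0.8,0,-0.1],[-1.3,0,-0.1],[-1.8,0,-0.1],[-2.2,0,-0.1],[-2.5,0,-0.1],[-2.6,0,-0.1]], "twist": [0,0,0,0,0,0,0,0]}' >/dev/null;  python3 rel.py
python3 - <<'E'
from h import *
s=bot.state();M=R.from_quat(s['orientation']).as_matrix();print(s['eef_pos'],(M.T@(np.array([.5223,.1672,s['eef_pos'][2]])-s['eef_pos'])/.025).round(2),np.degrees(np.arctan2(M[1,2],M[0,2])))
s0=s;save('w15.png',bot.read_camera('wrist'))
E
```

```text
clk 30.25 tcp in counter mm x -128.51 y -0.07 z 115.50 yaw -6.86 Fx,Fy,Fz(counter) 1.58 -0.13 -1.80 tilt [-0.004   0.0026] w 0.0192
[ 0.46021288 -0.19582296  0.11550326] [-0.06 14.71  0.73] -6.859706012178447
```

View pics/w15.png

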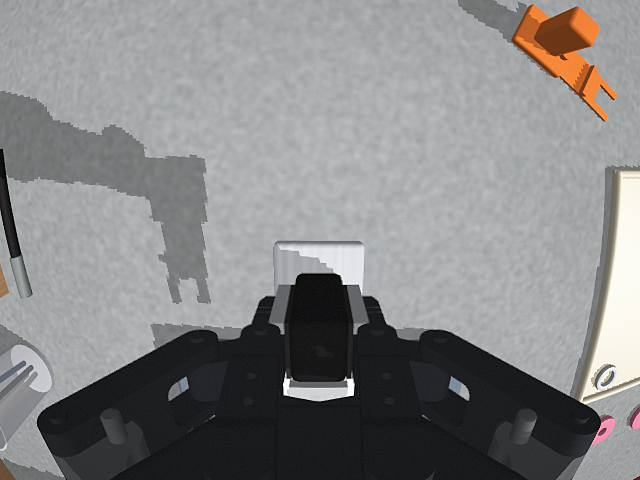

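```bash
python3 -m inch '{"linear": [[0,0.3,0.02],[0,1.0,0.05],[0,2.1,0.1],[0,3.4,0.17],[0,4.7,0.24],[0,5.9,0.3],[0,6.8,0.35],[0,7.3,0.37]], "twist": [0,0,0,0,0,0,0,0]}';python3 -m inch '{"linear": [[0,0.3,0.02],[0,1.0,0.05],[0,2.1,0.1],[0,3.4,0.17],[0,4.7,0.24],[0,5.9,0.3],[0,6.8,0.35],[0,7.3,0.37]], "twist": [-0.01,-0.03,-0.06,-0.1,-0.15,-0.2,-0.24,-0.26]}'; python3 -m inch '{"linear": [[0,0,0],[0,0,0]], "twist": [0,0]}'
cat > d.py <<'E'
from h import *
s=bot.state();M=R.from_quat(s['orientation']).as_matrix();print(s['eef_pos'],(M.T@(np.array([.5223,.1672,.0228])-s['eef_pos'])/.025).round(3),np.degrees(np.arctan2(M[1,2],M[0,2])),M[2].round(4))
E
python3 d.py
```

```text
clock: 30.97
eef_pos: [0.491, -0.0106, 0.1139]
orientation: [0.04, 0.706, -0.041, 0.706]
force: [-0.3, -0.4, -2.5]
width: 0.0192
clock: 31.63
eef_pos: [0.5205, 0.1738, 0.113]
orientation: [-0.054, 0.705, 0.054, 0.705]
force: [-0.1, -0.6, -2.4]
width: 0.0192
clock: 31.8
eef_pos: [0.5197, 0.1738, 0.1124]
orientation: [-0.054, 0.706, 0.054, 0.704]
force: [-0.6, 0.2, -1.8]
width: 0.0192
[0.51969992 0.173785   0.11236742] [ 3.583 -0.277  0.069] 8.765959932798525 [-1.0e+00  2.0e-04 -1.6e-03]
```

```bash
python3 -m inch '{"linear": [[0.15,-0.05,0.02],[0.5,-0.15,0.05],[1.0,-0.25,0.07],[1.6,-0.28,0.07],[2.2,-0.28,0.07],[2.8,-0.28,0.07],[3.2,-0.28,0.07],[3.4,-0.28,0.07]], "twist": [0,0,0.005,0.01,0.01,0.01,0.01,0.01]}' >/dev/null; python3 -m inch '{"linear": [[0,0,0],[0,0,0]], "twist": [0,0]}' >/dev/null; python3 d.py; python3 avg.py 6; python3 -c "
from h import *
save('s16.png',bot.read_camera('side'))
a=cv2.imread('pics/s16.png')[180:340,180:400];cv2.imwrite('pics/s16c.png',cv2.resize(a,None,fx=3.5,fy=3.5,interpolation=2))"
```

```text
[0.52127121 0.16365459 0.0251545 ] [0.093 0.135 0.061] 7.964042849307197 [-1.     -0.0025 -0.0061]
F mean [-0.05  0.21 -1.37] sd [0.59 0.45 0.68] T [-0.012  0.026  0.011] [0.028 0.022 0.023] eff [ 9.4000e-02 -4.4656e+01 -1.7000e-01 -9.2610e+00  1.4000e-02  6.0000e-03
  0.0000e+00]
```

View pics/s16c.png

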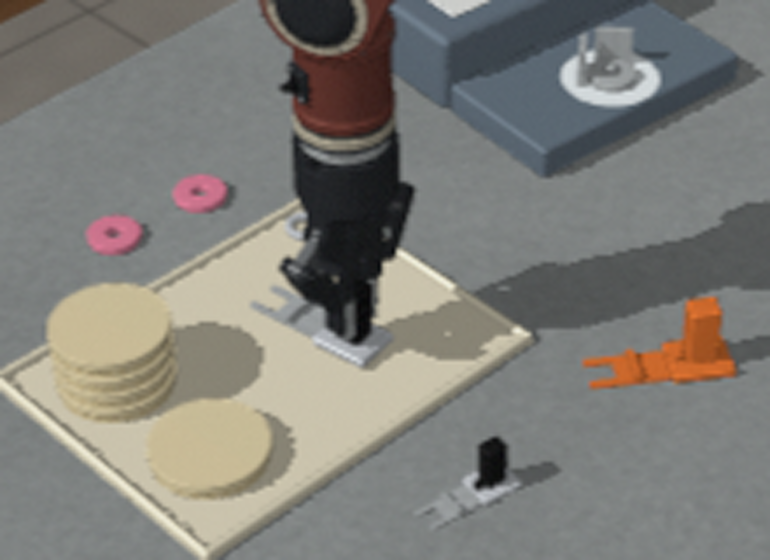

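```bash
python3 -m inch '{"linear": [[0.02,0,0],[0.04,0,0],[0.06,0,0],[0.06,0,0]], "twist": [0,0,0,0]}' >/dev/null; python3 d.py; python3 avg.py 6;python3 -m inch '{"linear": [[0.01,0,0],[0.02,0,0],[0.03,0,0],[0.03,0,0]], "twist": [0,0,0,0]}' >/dev/null; python3 d.py; python3 avg.py 6; python3 d.py
```

```text
[0.52161837 0.16510338 0.02441239] [0.064 0.079 0.039] 8.062399085902117 [-1.     -0.0013 -0.0042]
F mean [-0.02 -0.19 -1.6 ] sd [0.64 0.18 0.49] T [0.004 0.032 0.013] [0.019 0.032 0.025] eff [-5.0000e-03 -4.4998e+01 -2.2400e-01 -9.2980e+00  9.0000e-03 -8.0000e-03
 -0.0000e+00]
[0.52167058 0.1651009  0.0236772 ] [0.035 0.08  0.037] 8.059313875287346 [-1.     -0.0013 -0.0041]
F mean [ 0.03  0.11 -1.53] sd [0.35 0.38 0.16] T [ 0.01   0.022 -0.008] [0.025 0.018 0.028] eff [-0.0000e+00 -4.5008e+01 -2.2000e-01 -9.2710e+00  9.0000e-03 -7.0000e-03
 -0.0000e+00]
[0.52171612 0.16506801 0.02374926] [0.038 0.081 0.035] 8.053965204950448 [-1.     -0.0013 -0.004 ]
```

```bash
python3 -m inch '{"linear": [[0.015,0,0],[0.025,0,0],[0.025,0,0],[0.025,0,0]], "twist": [0,0,0,0]}' >/dev/null; python3 d.py; python3 avg.py 5;python3 -m inch '{"linear": [[0.01,0,0],[0.015,0,0],[0.015,0,0],[0.015,0,0]], "twist": [0,0,0,0]}' >/dev/null; python3 d.py; python3 avg.py 5; python3 d.py
```

```text
[0.52174937 0.16506184 0.02316055] [0.014 0.082 0.034] 8.050386765495098 [-1.     -0.0013 -0.0039]
F mean [-0.03  0.06 -1.26] sd [0.55 0.54 0.39] T [0.004 0.012 0.008] [0.049 0.02  0.036] eff [ 5.0000e-03 -4.4677e+01 -2.0900e-01 -9.2140e+00  1.0000e-02 -1.5000e-02
 -0.0000e+00]
[0.52175199 0.16509342 0.02292673] [0.005 0.08  0.034] 8.05628781914238 [-1.     -0.0013 -0.0038]
F mean [-1.14 -0.14  1.59] sd [0.56 0.34 0.31] T [-0.037  0.053  0.002] [0.025 0.025 0.037] eff [ 6.0000e-03 -4.3483e+01 -1.8700e-01 -9.1980e+00  1.5000e-02 -1.1500e-01
  1.0000e-03]
[0.52173778 0.16508371 0.02289142] [0.003 0.081 0.034] 8.054474316268339 [-1.     -0.0013 -0.0039]
```

Contact with the tray floor (Fz rose by 3 N). Releasing.

```bash
python3 -m inch '{"linear": [[0,0,0],[0,0,0],[0,0,0],[0,0,0],[0,0,0],[0,0,0],[0,0,0],[0,0,0]], "twist": [0,0,0,0,0,0,0,0]}' 0; python3 look.py w17.png; python3 -m inch '{"linear": [[-0.1,0,0],[-0.4,0,0],[-0.9,0,0],[-1.6,0,0],[-2.5,0,0],[-3.5,0,0],[-4.3,0,0],[-4.8,0,0]], "twist": [0,0,0,0,0,0,0,0]}'; python3 -m inch '{"linear": [[-0.4,0,-0.4],[-1,0,-1],[-1.6,0,-1.4],[-1.6,0,-1.6],[-1.6,0,-1.6],[-1.6,0,-1.6]], "twist": [0,0,0,0,0,0]}'; python3 look.py w18.png;python3 -c "
from h import *
save('s18.png',bot.read_camera('side'));save('t18.png',bot.read_camera('top'))
a=cv2.imread('pics/s18.png')[150:340,180:430];cv2.imwrite('pics/s18c.png',cv2.resize(a,None,fx=3.1,fy=3.1,interpolation=2))
a=cv2.imread('pics/t18.png')[150:290,170:470];cv2.imwrite('pics/t18c.png',cv2.resize(a,None,fx=2.6,fy=2.6,interpolation=2))"
```

```text
clock: 36.08
eef_pos: [0.5218, 0.1651, 0.0229]
orientation: [-0.05, 0.707, 0.049, 0.704]
force: [-0.2, -0.4, 0.1]
width: 0.0853
36.0833 [0.52178187 0.16510634 0.02287412] [[-0.0036, -0.1401, 0.9901], [-0.0017, 0.9901, 0.1401], [-1.0, -0.0012, -0.0038]] [-0.15385602 -0.3903575   0.14956389] 0.0852817117615786
clock: 36.8
eef_pos: [0.5233, 0.1657, 0.146]
orientation: [-0.05, 0.705, 0.05, 0.706]
force: [-0.2, -0.5, 0.2]
width: 0.0853
clock: 37.3
eef_pos: [0.4836, 0.16, 0.1859]
orientation: [-0.05, 0.705, 0.049, 0.706]
force: [0.1, -0.2, -0.4]
width: 0.0856
37.3 [0.48358659 0.15997872 0.18586586] [[0.0006, -0.1401, 0.9901], [-0.0004, 0.9901, 0.1401], [-1.0, -0.0005, 0.0006]] [ 0.11425902 -0.22989183 -0.40202115] 0.08558965306743199
```

View pics/s18c.png

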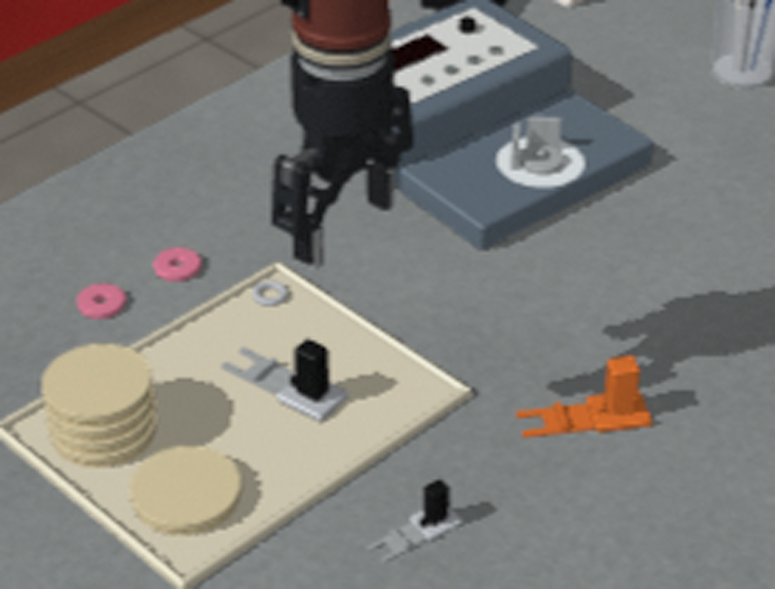

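View pics/t18c.png

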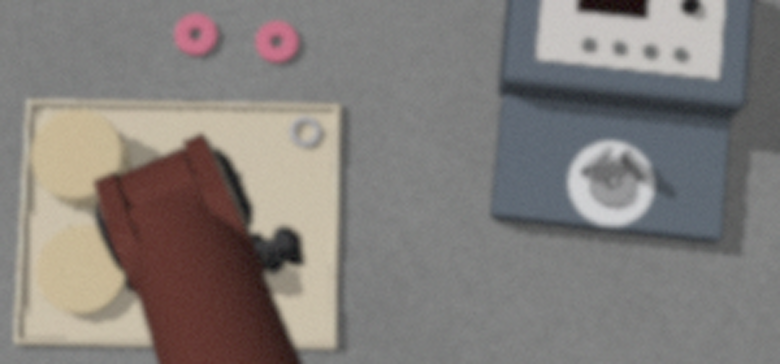

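View pics/w18.png

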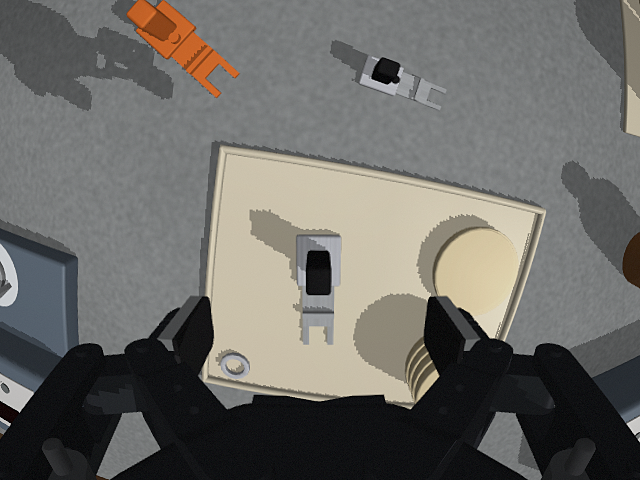

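The lifter lies flat on the tray, upright and released, and the bystanders look unmoved. One close check of the ring on the deck.

Run:
```python
from h import *
pin=np.array([.5879,-.2103]);yaw=np.radians(-6.5);x=np.array([np.cos(yaw),np.sin(yaw)]);y=np.array([-x[1],x[0]])
im=cv2.imread('pics/s18.png')[180:215,330:380];im=cv2.resize(im,None,fx=14,fy=14,interpolation=2)
# bias: +14/12 px right incl .5 offset
for a in (0,-.0015):
  for t in np.linspace(0,6.28,40):
    q=pin+(a+.022*np.cos(t))*x+.022*np.sin(t)*y
    r,c=proj('side',[q[0],q[1],.038]); cv2.circle(im,(int((c-330-.67)*14),int((r-180+.5)*14)),2,(0,255,0) if a==0 else (0,0,255),-1)
cv2.imwrite('pics/s18o.png',im)
```

```text
(no output)
```

View pics/s18o.png

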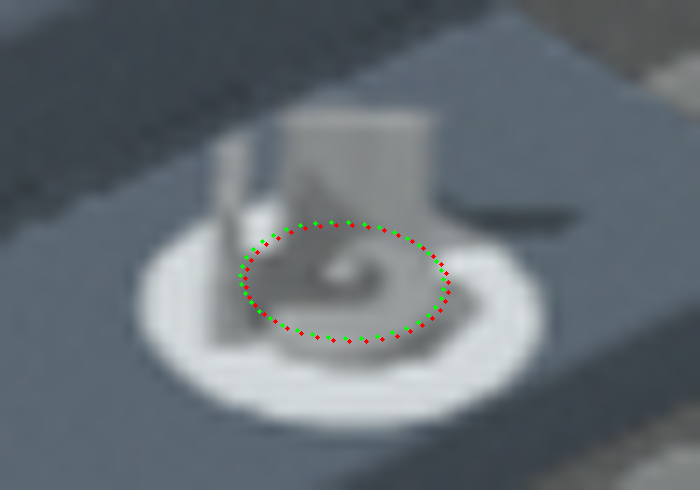

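The ring outline matches a flat ring around the pin, with the pin's top showing in the hole. Handing in.

```bash
python3 -m inch '{"linear": [[0,0,0],[0,0,0]], "twist": [0,0]}'; python3 -c "
from cell import bot
print(bot.hand_in())"
```

```text
clock: 37.62
eef_pos: [0.4839, 0.1598, 0.1844]
orientation: [-0.05, 0.706, 0.049, 0.705]
force: [0.1, 0.0, 0.2]
width: 0.0851
the job is handed in; nothing more can be done
None
```

I handed the job in at about 37.6 s, with the ring on the pin and the lifter back on the tray. No verdict is reported.

- **Placing the ring:** I gripped the steel tray lifter by its handle and carried the ring level to the counter. I pushed it into the V stop at about 2 N for over 0.5 s, then eased off about 0.6 mm. I lowered it over the pin until the blade just touched the deck and drew the blade out.
- **Returning the lifter:** I laid it back on the tray, felt the tray floor take about 3 N, let go and moved the gripper clear.

**Last checks:**
- **Ring:** the side picture shows it flat on the deck with the pin in its hole, but at that resolution I can only bound its offset by the 1.5 mm pin clearance, not measure it.
- **Lifter and bystanders:** the wrist picture shows the lifter flat and released. The dishes and spacer look unmoved; I didn't check the pen, pot and flask closely.
- **Disagreement:** the side camera read about 1 pixel off the wrist camera. The offset was the same for the ring, the lifter's foot and the deck disc, so I took it as calibration bias.

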